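# Find the free-running truck wheel, fit it on the axle and leave it spinning

## Task

Three wheels for the kitchen's platform truck stand on the spindles of the blue bench stand: two bind and one runs free. Find the free one by pushing the wheels round gently by their yellow ribs with closed fingers (never pinch, force or lean on a wheel); lift that one off by its square sleeve and set it, upright and fully down, on the round axle of the yellow bracket. There give it a good spin and leave it spinning by itself, hands off; leave the two binding wheels on their spindles, never have two wheels off at once, and leave the other things where they are.

Things in the scene. Friction and masses are not known exactly. Their poses are not given: they have to be found in the camera images.
- sleeve_p (a point): Grasp point of wheel p: on the axis of its bearing sleeve, a non-turning aluminium tube, 32 mm square outside, 76 mm tall, with a 20.5 mm square bore right through. The point is 65 mm above the sleeve's underside, 11 mm below its top. z is up the axis, x and y square to the flat sides. The wheel's upper face is 35 mm below this point, its rib tops 22.5 mm below.
- rib_p (a point): Point that turns with wheel p: on the centre line of one of its three yellow ribs, 40 mm from the axis, level with the wheel's flat upper face. The ribs are radial, 8 mm thick, stand 12.5 mm above the face, run from 24 to 54 mm from the axis, 120 degrees apart. x points outwards along this rib, z up.
- wheel_p: The turning part of wheel p, 110 mm across, black tyre; origin on its axis, level with the sleeve's underside. It turns without end either way about the sleeve. Pushed slowly at 40 mm from the axis (closed fingers beside a rib), a free wheel resists with under 0.5 N and coasts on for many seconds; a binding one resists with 5 to 7 N and stops dead.
- hub_p: The sleeve of wheel p and all it carries, about 0.5 kg; origin on its axis at the underside. The three look alike; any of them may stand on any spindle; one runs free, two bind.
- sleeve_q (a point): Grasp point of wheel q: on the axis of its bearing sleeve, a non-turning aluminium tube, 32 mm square outside, 76 mm tall, with a 20.5 mm square bore right through. The point is 65 mm above the sleeve's underside, 11 mm below its top. z is up the axis, x and y square to the flat sides. The wheel's upper face is 35 mm below this point, its rib tops 22.5 mm below.
- rib_q (a point): Point that turns with wheel q: on the centre line of one of its three yellow ribs, 40 mm from the axis, level with the wheel's flat upper face. The ribs are radial, 8 mm thick, stand 12.5 mm above the face, run from 24 to 54 mm from the axis, 120 degrees apart. x points outwards along this rib, z up.
- wheel_q: The turning part of wheel q, 110 mm across, black tyre; origin on its axis, level with the sleeve's underside. It turns without end either way about the sleeve. Pushed slowly at 40 mm from the axis (closed fingers beside a rib), a free wheel resists with under 0.5 N and coasts on for many seconds; a binding one resists with 5 to 7 N and stops dead.
- hub_q: The sleeve of wheel q and all it carries, about 0.5 kg; origin on its axis at the underside. The three look alike; any of them may stand on any spindle; one runs free, two bind.
- sleeve_r (a point): Grasp point of wheel r: on the axis of its bearing sleeve, a non-turning aluminium tube, 32 mm square outside, 76 mm tall, with a 20.5 mm square bore right through. The point is 65 mm above the sleeve's underside, 11 mm below its top. z is up the axis, x and y square to the flat sides. The wheel's upper face is 35 mm below this point, its rib tops 22.5 mm below.
- rib_r (a point): Point that turns with wheel r: on the centre line of one of its three yellow ribs, 40 mm from the axis, level with the wheel's flat upper face. The ribs are radial, 8 mm thick, stand 12.5 mm above the face, run from 24 to 54 mm from the axis, 120 degrees apart. x points outwards along this rib, z up.
- wheel_r: The turning part of wheel r, 110 mm across, black tyre; origin on its axis, level with the sleeve's underside. It turns without end either way about the sleeve. Pushed slowly at 40 mm from the axis (closed fingers beside a rib), a free wheel resists with under 0.5 N and coasts on for many seconds; a binding one resists with 5 to 7 N and stops dead.
- hub_r: The sleeve of wheel r and all it carries, about 0.5 kg; origin on its axis at the underside. The three look alike; any of them may stand on any spindle; one runs free, two bind.
- stand: Fixed blue bench stand, 90 x 400 x 34 mm, origin under its centre. Three square steel spindles (18 mm wide, 36 mm tall with a tapered tip) stand in a row along its y axis, at y = -145, 0 and +145 mm; each rises from a seat 40 mm above the table, on which the underside of a wheel's sleeve rests.
- axle_seat (a point): Foot of the round upright axle (17 mm diameter, 36 mm tall, the last 6 mm tapered) on the fixed yellow axle bracket (base 100 x 100 x 34 mm): on the axle's centre line, at the seat on which a sleeve's underside rests when it is fully down, 40 mm above the table. z up. The bore leaves about 1.7 mm play round the axle.
- wrench: Steel wrench, 150 mm, lying or standing loose on the table; origin at its underside. Not part of the job.
- driver: Screwdriver, 200 mm, lying or standing loose on the table; origin at its underside. Not part of the job.
- oil: White oil bottle, 150 mm tall, 52 mm wide, lying or standing loose on the table; origin at its underside. Not part of the job.
- bowl: Steel mixing bowl, 120 mm wide, 50 mm tall, lying or standing loose on the table; origin at its underside. Not part of the job.
- can: Steel food can, 74 mm wide, 110 mm tall, lying or standing loose on the table; origin at its underside. Not part of the job.
- carton: Cardboard carton, 90 x 70 x 50 mm, lying or standing loose on the table; origin at its underside. Not part of the job.
- washer: Steel washer, 48 mm wide, 8 mm thick, lying or standing loose on the table; origin at its underside. Not part of the job.
Not all that is in view belongs to the job. Leave any orange or pink look-alike of the hub_p alone.

How it is judged:
By the outcome, as a careful person would: the job done as asked, in the order asked, and still so for the second after the job is handed in, with the robot touching nothing.
It also fails if it takes over 72 s, if anything falls off the work surface, if the arm or the gripper's body presses on something with over 40 N, if the wrist force passes 120 N, or if a joint passes its speed limit or range.

## Robot

A 6-joint arm with a two-finger parallel gripper is mounted at the origin on the work surface. World frame = base frame: x ahead of the robot, y to its left, z up, the work surface at z = 0. Lengths are in m, angles in rad, forces in N, time in s.
With the tool pointing down it reaches from about 0.35 to 0.775 m from the base axis. Payload 7.3 kg.
Tool frame: the origin (TCP) lies on the centre line of the jaws, within the pads' length; the fingertips stand 25 mm ahead of it and the grasp point (between the pads) lies 6 mm ahead of it; z points along the fingers, y is the direction in which the jaws open and shut (so a half turn about z gives the same grasp; the last joint's range is limited). The gripper opens to 92 mm and grips with 3 to 60 N. Pads are 19 mm wide; open, the fingers measure 130 mm over their backs; the gripper's body (75 mm by 190 mm) begins 47 mm behind the grasp point.
Start: joints at [1.08, 0.342, 1.524, -0, 1.275, -0.146], TCP at [0.177, 0.494, 0.225] pointing down, gripper open.
Joint ranges: [-2.53, 2.53], [-0.77, 2.02], [0.04, 2.7], [-1, 4.14], [0.28, 2.66], [-3.11, 3.11]. Speed limits (rad/s): [2.57, 2.57, 3.14, 3.14, 3.14, 3.14].

## Interface

Orientations are given as [roll, pitch, yaw] about the fixed x, y, z axes, in that order (R = Rz(yaw) Ry(pitch) Rx(roll)).
In Python, from cell import telemetry, read_camera, workorder gives the robot as it stands.
- The arm moves only by the shell command python3 -m creep 'ROWS' [FORCE]. ROWS is JSON, one flat list of numbers, 5 for each row, row after row: the opening, from 0 (shut) to 1 (fully open), then the shift along the world's x, y, z in m, then the turn about the world's z in rad. A call has 1 to 12 rows; each row shifts and turns the pose as measured when the row begins; what a row does not reach is not made up. A row lasts 1/8 s, in which the tool goes at most 62.5 mm and 10.7 degrees, less where a joint would pass 70% of its speed; a pose out of reach is approached as far as the arm can. A call is refused whole if a number of a shift passes 0.0625 or a number of a turn 0.188, either way. A call with a gripper value outside its range is refused whole. The fingers move at their own pace and stop on an object; FORCE is the grip in N (left out, the last holds). Time passes only in rows, so rows that do not move let the fingers close. It gives the time, the measured TCP pose, the force and the opening at its end, in the units of the state.
- telemetry.observe(): the state, without advancing time (a new reading comes with each control period).
- read_camera(name): name is "scene" or "top"; returns a dict with "image" (384x512x3 uint8, red, green, blue), "fovy" (degrees; the focal length in pixels is half the picture's height over the tangent of half this angle, whatever the lens; pixels are square), "cx", "cy" (the principal point, pixels), "R" (3x3) and "t" (3): a world point X has camera coordinates R X + t. Camera axes: x right, y down, z forward; pixel columns grow to the right and rows downward; lengths in m; the calibration is good to about 2 mm. A picture is of the moment at which its call begins. There is no depth.
- workorder.hand_in(): hands the job in, once; it reports no verdict.
The state is a dict: "time": time; "qpos": joint angles; "qvel": joint speeds; "joint_efforts": joint torques, N m; "tool_pos": TCP position; "tool_rot": TCP orientation; "contact_force": force on the tool from outside, world axes, zero at the start; "torque": the same for the moment, N m; "opening": finger opening in m.
Only numpy, scipy, OpenCV 4.12 (cv2) and the standard library are available. Lean on these libraries where they do the work, as an engineer would, in place of code of your own. Each camera call takes 0.05 s, during which the arm holds its last target.

## Working session

There is one attempt and no reset: what is moved stays moved. The work goes in short steps, Python scripts to look and compute and a shell command to move; the robot and the scene stay as the last step left them, time stands still between calls to the robot, and variables do not carry over. Pictures are saved under pics/ and viewed, and the job is handed in when it is done.

```bash
ls; mkdir -p pics; python3 - <<'E'
from cell import telemetry, read_camera
import cv2
print(telemetry.observe())
for n in("scene","top"):
    c=read_camera(n); cv2.imwrite(f"pics/{n}0.png",c["image"][:,:,::-1]); print(n,c["fovy"],c["cx"],c["cy"],c["R"],c["t"])
E
```

```text
pics
{'time': 0.0, 'qpos': array([ 1.07997860e+00,  3.42720776e-01,  1.52501752e+00, -8.42766011e-06,
        1.27539333e+00, -1.45986445e-01]), 'qvel': array([ 1.56498166e-03, -8.63490522e-05,  3.64110393e-04, -9.34755969e-05,
       -6.36925063e-04,  3.18567182e-04]), 'joint_efforts': array([-3.59577016e-04, -4.31243455e+01, -2.44218367e+01,  7.17697316e-02,
        5.57684444e-02, -5.84697295e-05]), 'tool_pos': array([0.1772498 , 0.49373893, 0.2243458 ]), 'tool_rot': array([-3.14006888e+00, -2.15898986e-04,  2.79676367e+00]), 'contact_force': array([-0.37221233, -0.2931066 ,  0.16533567]), 'torque': array([0.03169989, 0.01747374, 0.01662698]), 'opening': 0.09168507515647988}
scene 44.52685233091142 251.56101021990997 186.70804935407887 [[ 0.7645609   0.64433944 -0.01653249]
 [ 0.35800095 -0.44584696 -0.82039978]
 [-0.53598689  0.62132695 -0.57155129]] [-0.43057447 -0.08515953  1.63792011]
top 43.94766766926922 258.89387414365063 183.25397027486062 [[ 0.02464325 -0.99967835  0.00599165]
 [-0.99053842 -0.02522645 -0.13489725]
 [ 0.13500501 -0.00261065 -0.99084148]] [0.0491496  0.55364915 1.25361028]
```

View pics/scene0.png

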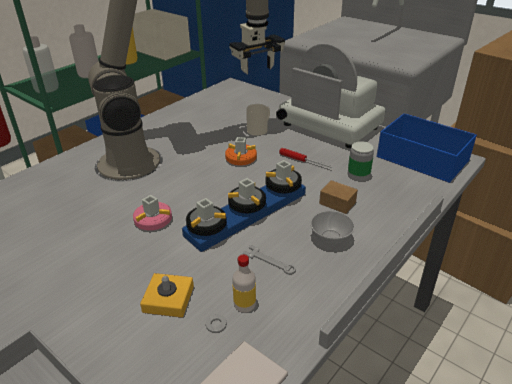

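View pics/top0.png

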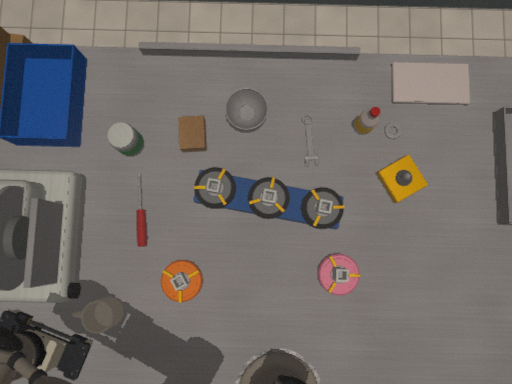

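```bash
cat > h.py <<'E'
import numpy as np, cv2
from cell import telemetry, read_camera
def ray(c,uv,z):
    f=c["image"].shape[0]/2/np.tan(np.radians(c["fovy"]/2))
    R=np.array(c["R"]);t=np.array(c["t"]);C=-R.T@t
    d=R.T@np.array([(uv[0]-c["cx"])/f,(uv[1]-c["cy"])/f,1])
    return C+d*(z-C[2])/d[2]
def proj(c,X):
    f=c["image"].shape[0]/2/np.tan(np.radians(c["fovy"]/2))
    p=np.array(c["R"])@np.array(X)+np.array(c["t"])
    return np.array([c["cx"]+f*p[0]/p[2],c["cy"]+f*p[1]/p[2]])
def crop(c,name,x0,y0,x1,y1,s):
    cv2.imwrite(name,cv2.resize(c["image"][y0:y1,x0:x1,::-1],None,fx=s,fy=s,interpolation=cv2.INTER_CUBIC))
E
python3 - <<'E'
from h import *
c=read_camera("top"); crop(c,"pics/t1.png",185,145,435,245,3.2)
s=read_camera("scene"); crop(s,"pics/s1.png",130,150,310,320,4 if 0 else 3.5)
im=c["image"]; hsv=cv2.cvtColor(im,cv2.COLOR_RGB2HSV)
y=cv2.inRange(hsv,(18,140,120),(35,255,255))
n,l,st,ce=cv2.connectedComponentsWithStats(y)
for i in range(1,n):
    if st[i,4]>15: print(st[i],ce[i].round(1), ray(c,ce[i],.0825).round(4))
E
```

```text
[ 379  155   49   47 1089] [402.4 178. ] [ 0.5695 -0.3132  0.0825]
[218 169   8  10  36] [221.4 173.4] [0.5696 0.1622 0.0825]
[270 177   5  11  34] [272.1 182.1] [0.5501 0.0287 0.0825]
[194 186  12   3  36] [199.5 187. ] [0.5323 0.218  0.0825]
[311 190   9  10  35] [315.  194.4] [ 0.5205 -0.084   0.0825]
[218 194   9  11  37] [221.8 199.3] [0.5016 0.1588 0.0825]
[249 199  11   5  34] [254.1 201. ] [0.4992 0.0743 0.0825]
[275 203  10   9  39] [279.2 207.2] [0.4847 0.0087 0.0825]
[333 205  11   4  36] [338.1 206.8] [ 0.4896 -0.1444  0.0825]
[313 215   8  11  38] [316.3 220.5] [ 0.4526 -0.0881  0.0825]
[329 256   8  11  33] [332.5 261.2] [ 0.3493 -0.1304  0.0825]
[163 270  10   8  37] [167.6 273.5] [0.3082 0.2899 0.0825]
[188 270  11   8  36] [193.3 273.3] [0.3101 0.2246 0.0825]
[349 274  11   3  32] [354.2 275. ] [ 0.316  -0.1859  0.0825]
[328 282   8  11  34] [331.7 287.1] [ 0.2844 -0.1286  0.0825]
[179 290   3  13  35] [180. 296.] [0.2529 0.2558 0.0825]
```

View pics/t1.png

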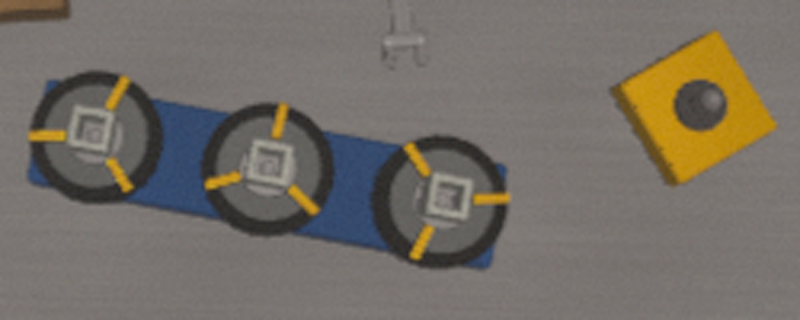

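View pics/s1.png

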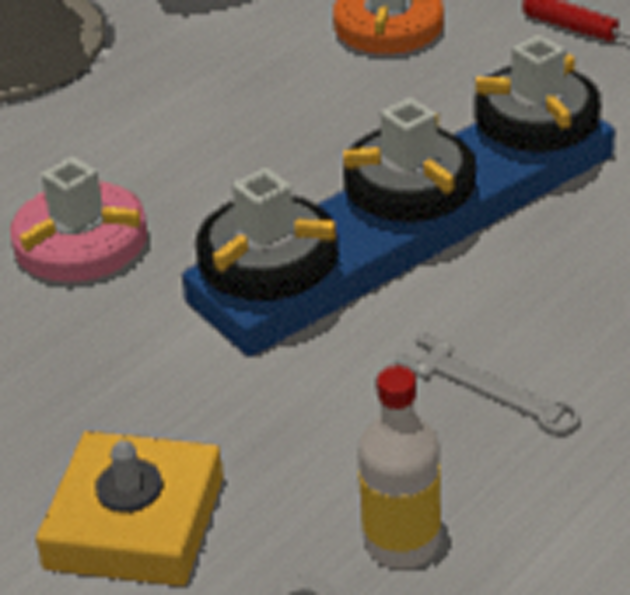

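```bash
python3 - <<'E'
from h import *
c=read_camera("top"); crop(c,"pics/t2.png",350,95,440,210,5)
s=read_camera("scene"); crop(s,"pics/s2.png",130,255,270,320,5)
print("axle tip top", ray(c,(406.9,175.3),.076), "scene", ray(s,(165.1,277.7),.076))
for z in(.034,.04): print("disc",ray(c,(403.7,177.5),z), ray(s,(130+128/3.5,150+488/3.5),z))
print("bottle cap",ray(c,(375.5,112),.15))
E
```

```text
axle tip top [ 0.57813861 -0.32729687  0.076     ] scene [ 0.58378011 -0.33044408  0.076     ]
disc [ 0.57861322 -0.33177085  0.034     ] [ 0.58017246 -0.32946636  0.034     ]
disc [ 0.57767448 -0.32990822  0.04      ] [ 0.58495269 -0.33272931  0.04      ]
bottle cap [ 0.72624849 -0.22707815  0.15      ]
```

View pics/t2.png

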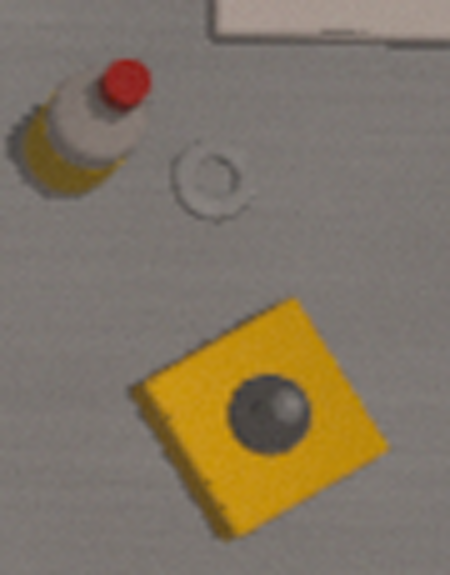

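View pics/s2.png

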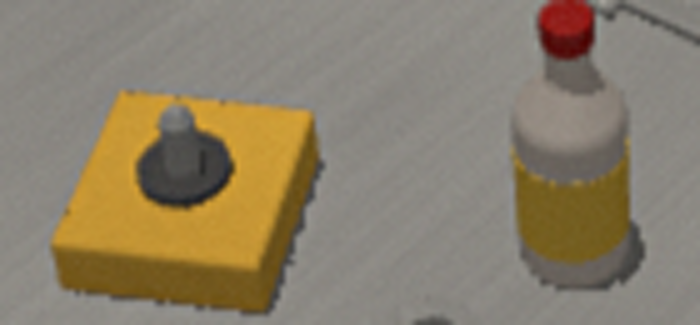

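```bash
python3 - <<'E'
from h import *
for n,box in(("top",(350,145,440,210)),("scene",(130,265,200,320))):
    c=read_camera(n);x0,y0,x1,y1=box;im=c["image"][y0:y1,x0:x1]
    h=cv2.cvtColor(im,cv2.COLOR_RGB2HSV)
    Y=cv2.inRange(h,(15,130,60),(35,255,255))
    # bright top face only
    k=max(cv2.findContours(Y,cv2.RETR_EXTERNAL,cv2.CHAIN_APPROX_NONE)[0],key=cv2.contourArea)
    F=np.zeros_like(Y);cv2.drawContours(F,[k],-1,255,-1)
    D=cv2.bitwise_and(F,cv2.inRange(h,(0,0,0),(180,120,255)))
    D=cv2.morphologyEx(D,cv2.MORPH_OPEN,np.ones((2,2)))
    kk=max(cv2.findContours(D,cv2.RETR_EXTERNAL,cv2.CHAIN_APPROX_NONE)[0],key=cv2.contourArea)
    e=cv2.fitEllipse(kk); uv=np.array(e[0])+[x0,y0]
    print(n,uv,e[1:],ray(c,uv,.04))
    # brightest
    g=cv2.GaussianBlur(cv2.cvtColor(im,cv2.COLOR_RGB2GRAY),(3,3),0); g[D==0]=0
    ys,xs=np.where(g>g.max()*.85); p=(xs.mean()+x0,ys.mean()+y0); print("tip",p,ray(c,p,.076))
    for X in([.578,-.330],[.580,-.3295]): print(proj(c,X+[.04]),proj(c,X+[.076]))
E
```

```text
top [404.57954788 178.28686523] ((14.786918640136719, 15.149264335632324), 109.86022186279297) [ 0.57557332 -0.33226546  0.04      ]
tip (np.float64(409.10526315789474), np.float64(180.21052631578948)) [ 0.5651721 -0.3328967  0.076    ]
[403.73177186 177.38237547] [407.92286796 175.37770393]
[403.53588381 176.64996879] [407.72052763 174.62494964]
scene [167.12070084 287.67984772] ((16.890581130981445, 18.757286071777344), 173.932861328125) [ 0.58180757 -0.32825525  0.04      ]
tip (np.float64(169.66666666666666), np.float64(285.8)) [ 0.61079064 -0.34059705  0.076     ]
[165.47396587 287.34257602] [163.57477812 276.43073967]
[166.2040626  287.62259238] [164.31745869 276.70839645]
```

```bash
python3 -m creep '[0,0.0625,-0.0500,0,0.184, 0,0.0625,-0.0500,0,0, 0,0.0625,-0.0500,0,0, 0,0.0625,-0.0500,0,0, 0,0.0625,-0.0400,0,0, 0,0.0625,-0.0300,0,0, 0,0,0,-0.04,0]' 5
```

```text
time: 1.27
tool_pos: [0.4835, 0.2771, 0.1875]
tool_rot: [3.135, 0.008, 2.971]
contact_force: [-0.6, 1.2, -1.7]
opening: 0.0263
```

```bash
python3 -m creep '[0,0.04,-0.030,-0.02,0.008, 0,0.026,-0.02,-0.01,0, 0,0.008,-0.006,0,0, 0,0,0,0,0]'; python3 - <<'E'
from h import *
print(telemetry.observe())
c=read_camera("top"); crop(c,"pics/t3.png",150,130,350,250,4)
E
```

```text
time: 1.78
tool_pos: [0.5577, 0.2188, 0.1533]
tool_rot: [3.137, 0.002, 2.978]
contact_force: [0.1, -0.5, 1.0]
opening: 0.0004
{'time': 1.775, 'qpos': array([ 0.24416639,  0.53542253,  1.41891737,  0.00353963,  1.18353145,
       -1.16428585]), 'qvel': array([0.00444548, 0.00043874, 0.00844204, 0.00521267, 0.00389169,
       0.00397449]), 'joint_efforts': array([-1.07496589e+00, -5.08570290e+01, -2.35199493e+01, -1.04076269e-01,
        9.22981562e-03, -8.67824396e-02]), 'tool_pos': array([0.55773179, 0.21876717, 0.15331061]), 'tool_rot': array([3.13710712e+00, 2.11811591e-03, 2.97791314e+00]), 'contact_force': array([ 0.07354866, -0.48015312,  1.04408877]), 'torque': array([ 0.0228944 ,  0.0007886 , -0.01471349]), 'opening': 0.0004253169800542464}
```

View pics/t3.png

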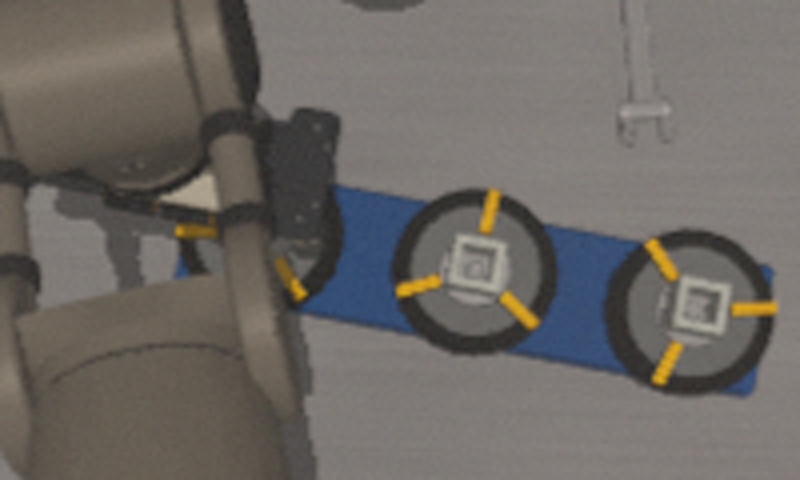

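```bash
python3 -m creep '[0,0,0.005,-0.025,0, 0,0,0,-0.02,0, 0,0,0,-0.006,0, 0,0,0,0,0]'; python3 - <<'E'
from h import *
c=read_camera("scene"); crop(c,"pics/s3.png",160,130,320,250,5)
E
```

```text
time: 2.33
tool_pos: [0.5552, 0.2287, 0.1053]
tool_rot: [3.134, 0.006, 2.984]
contact_force: [0.4, -0.1, -0.0]
opening: 0.0008
```

View pics/s3.png

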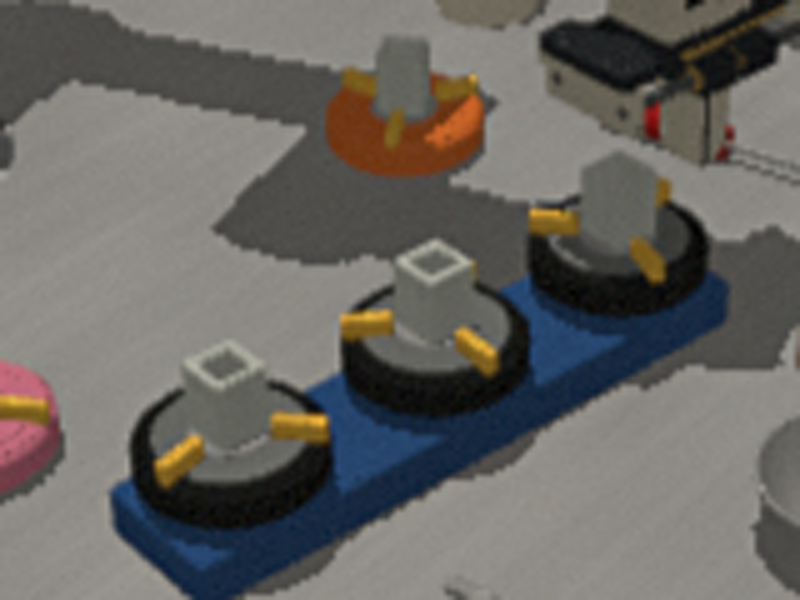

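```bash
python3 - <<'E'
from h import *
c=read_camera("scene"); cv2.imwrite("pics/s4.png",c["image"][:,:,::-1])
p=telemetry.observe()["tool_pos"]
print(proj(c,p),proj(c,p-[0,0,.025]), proj(c,[.5345,.1797,.116]))
crop(c,"pics/s5.png",230,90,350,190,6)
E
```

```text
[297.71790191 161.99704677] [297.39356634 168.94241347] [282.43602461 163.50878293]
```

View pics/s5.png

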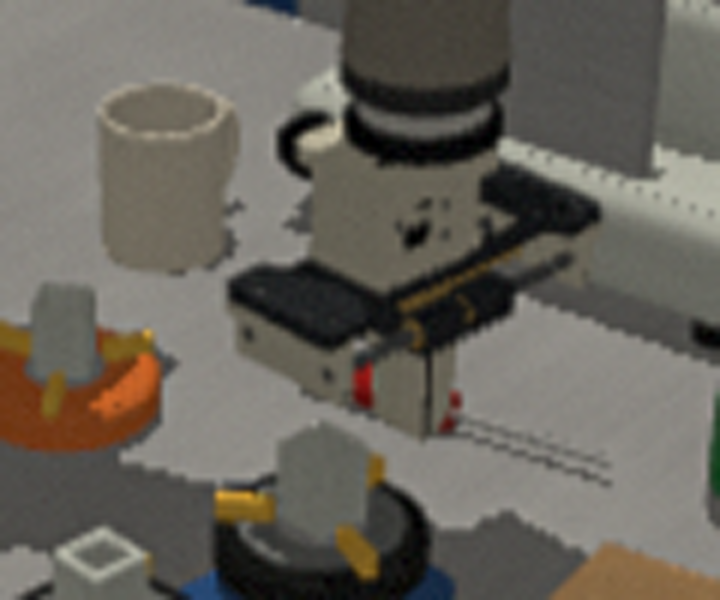

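```bash
python3 - <<'E'
from h import *
im=cv2.imread("pics/scene0.png"); a=cv2.resize(im[20:100,210:310],None,fx=6,fy=6,interpolation=cv2.INTER_CUBIC)
cv2.imwrite("pics/s6.png",a)
c=read_camera("scene")
print((proj(c,[.177,.4937,.2243])-[210,20])*6,(proj(c,[.177,.4937,.2])-[210,20])*6)
E
```

```text
[280.67510555 304.06981229] [281.07594092 341.96560402]
```

View pics/s6.png

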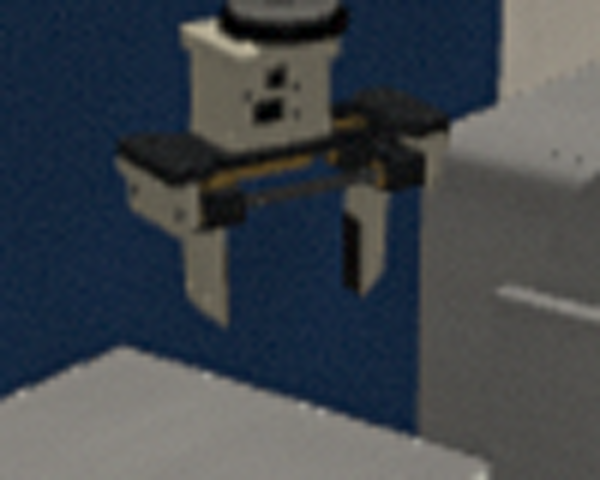

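```bash
python3 - <<'E'
from h import *
c=read_camera("top"); crop(c,"pics/t4.png",150,110,330,250,4.4)
for z in(.1053,.15,.2): print(z,proj(c,[.5552,.2287,z]),proj(c,[.5552-.016,.2287-.095,z]))
s=read_camera("scene")
print(proj(s,[.5552+.01,.2287-.019,.08]))
E
```

```text
0.1053 [194.66543314 176.92626415] [231.40055177 184.02257159]
0.15 [192.36137343 174.25567079] [230.47459168 181.61457859]
0.2 [189.57007854 171.02033208] [229.35267471 178.69699259]
[296.27880003 172.8505696 ]
```

View pics/t4.png

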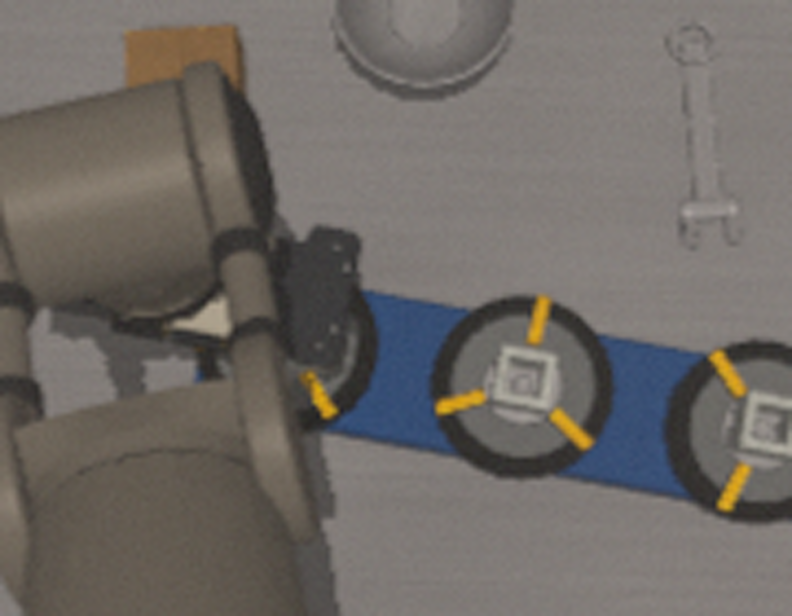

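```bash
python3 - <<'E'
from h import *
s=read_camera("scene"); x0,y0=270,110
a=cv2.resize(s["image"][y0:y0+75,x0:x0+75,::-1],None,fx=10,fy=10,interpolation=cv2.INTER_LANCZOS4).copy() if 0 else cv2.resize(s["image"][110:170,265:340,::-1],None,fx=10,fy=10,interpolation=cv2.INTER_NEAREST).copy()
x0=265
b=a.copy()
yaw=-.16; ex=np.array([np.cos(yaw),np.sin(yaw),0]);ey=np.array([-np.sin(yaw),np.cos(yaw),0])
p=np.array(telemetry.observe()["tool_pos"])
for sx in(-1,1):
  for sy in(-1,1):
    q=[tuple(((proj(s,p+ex*sx*.0095+ey*sy*.019+[0,0,z])-[x0,y0])*10).astype(int)) for z in(-.025,.022)]
    cv2.line(b,q[0],q[1],(0,255,0),1)
    q=[tuple(((proj(s,p+ex*sx*.0375+ey*sy*.095+[0,0,z])-[x0,y0])*10).astype(int)) for z in(.041,.06)]
    cv2.line(b,q[0],q[1],(255,0,0),2)
cv2.imwrite("pics/s7.png",b)
E
```

```text
(no output)
```

View pics/s7.png

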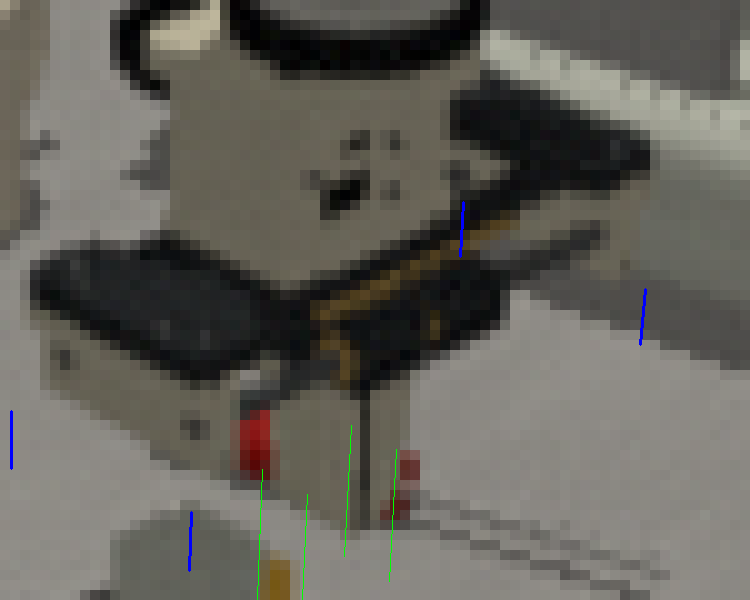

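```bash
python3 - <<'E'
from h import *
s=read_camera("scene"); im=s["image"]; h=cv2.cvtColor(im,cv2.COLOR_RGB2HSV)
Y=cv2.inRange(h,(15,130,60),(35,255,255)); n,l,st,ce=cv2.connectedComponentsWithStats(Y)
for i in range(1,n):
    if st[i,4]>10: print(st[i],ce[i].round(1))
for X in [(.5696,.1622),(.5323,.218),(.5016,.1588),(.5501,.0287),(.4992,.0743),(.4847,.0087),(.5205,-.084),(.4896,-.1444),(.4526,-.0881)]: print(X,proj(s,X+(.080,)).round(1))
E
```

```text
[110  21  28  44 887] [123.6  42.8]
[496  35  10   6  15] [500.3  38.1]
[470  56   6  18  22] [472.2  64.7]
[498  57   4   9  13] [499.7  61.9]
[477  69   5   8  13] [479.2  72.4]
[466  78   9  14  32] [469.6  84.6]
[493  85   6   8  12] [494.8  88.9]
[481  93   6   6  11] [483.8  95.5]
[175  95   8   5  14] [178.4  97.2]
[488  97   7   5  11] [491.5  99.4]
[477 100   7  10  13] [479.7 104.2]
[459 104   7  15  32] [461.4 111.9]
[488 105   8   6  14] [491.7 107.3]
[141 106  20   9  35] [149.1 110.3]
[472 113   9  13  23] [476.7 118.4]
[457 118   7   5  13] [459.8 119.7]
[487 118   7   7  13] [489.5 120.8]
[505 118   6  14  24] [507.8 124.6]
[453 124  27  10  52] [466.3 128.6]
[ 85 132   6   5  12] [ 87.7 134. ]
[503 133   6   7  14] [505.4 136.1]
[ 78 135  17   9  25] [ 86.5 139. ]
[297 136  10   6  17] [301.5 138.9]
[490 137   9   9  15] [494.1 140.1]
[474 140   4   8  13] [475.6 144.6]
[ 35 145   5   9  19] [ 37.3 149.1]
[229 144   6   6  26] [231.6 146.2]
[247 145   9   5  32] [250.6 147.3]
[473 149   7   6  12] [475.9 152.1]
[237 152   4   8  25] [238.4 155.4]
[ 39 157   7   5  13
[... 1110 characters left out ...]
  28] [444.2 266.2]
[491 267   4   8  12] [492.5 270.9]
[494 269  10  11  23] [498.1 273.1]
[508 270   4   9  13] [509.2 274.2]
[ 140  273   54   44 1518] [167.3 296.2]
[480 273  12   9  26] [485.6 276.7]
[455 275  22  13  44] [466.6 280.7]
[495 277   9  10  26] [499.3 281.8]
[233 285  23  23 342] [244.3 297.4]
[478 285   6   7  11] [480.3 288.2]
[487 290   5   5  11] [488.9 292.2]
[491 294  20   9  30] [500.6 297.8]
(0.5696, 0.1622) [288.1 180.2]
(0.5323, 0.218) [289.1 168. ]
(0.5016, 0.1588) [269.3 172.8]
(0.5501, 0.0287) [254.1 198.6]
(0.4992, 0.0743) [250.8 184.9]
(0.4847, 0.0087) [232.  193.3]
(0.5205, -0.084) [218.8 213.9]
(0.4896, -0.1444) [194.6 220.3]
(0.4526, -0.0881) [199.9 205. ]
```

```bash
python3 -m creep '[0,0,-0.006,-0.005,0, 0,0,-0.002,-0.002,0, 0,0,0,0,0]'; python3 -m creep '[0,-0.006,0,0,0, 0,-0.006,0,0,0]';python3 -m creep '[0,-0.006,0,0,0, 0,-0.006,0,0,0]';  python3 - <<'E'
from h import *
s=read_camera("scene");crop(s,"pics/s8.png",255,110,335,200,7)
E
```

```text
time: 3.05
tool_pos: [0.556, 0.219, 0.0978]
tool_rot: [3.134, 0.007, 2.982]
contact_force: [-0.2, 0.6, -0.6]
opening: 0.0004
time: 3.3
tool_pos: [0.5435, 0.2188, 0.0976]
tool_rot: [3.134, 0.007, 2.981]
contact_force: [-0.2, 0.1, 0.2]
opening: 0.0003
time: 3.55
tool_pos: [0.5304, 0.219, 0.0978]
tool_rot: [3.134, 0.007, 2.982]
contact_force: [0.5, -0.4, -0.6]
opening: 0.0006
```

View pics/s8.png

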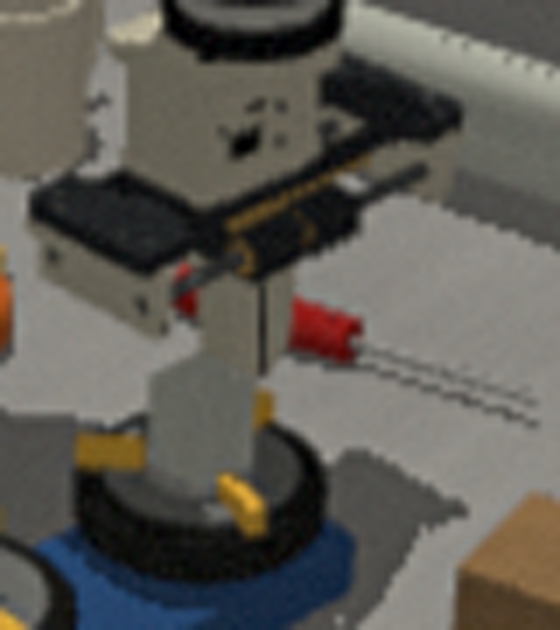

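```bash
python3 -m creep '[0,0.012,0,0,0, 0,0.013,0.0,0,0, 0,0,0,-0.006,0, 0,0,0,-0.005,0, 0,0,0,-0.003,0]';  python3 - <<'E'
from h import *
s=read_camera("scene");crop(s,"pics/s9.png",255,110,335,200,7)
E
```

```text
time: 4.22
tool_pos: [0.5572, 0.219, 0.0827]
tool_rot: [3.134, 0.007, 2.982]
contact_force: [-0.7, 0.4, 0.3]
opening: 0.0002
```

View pics/s9.png

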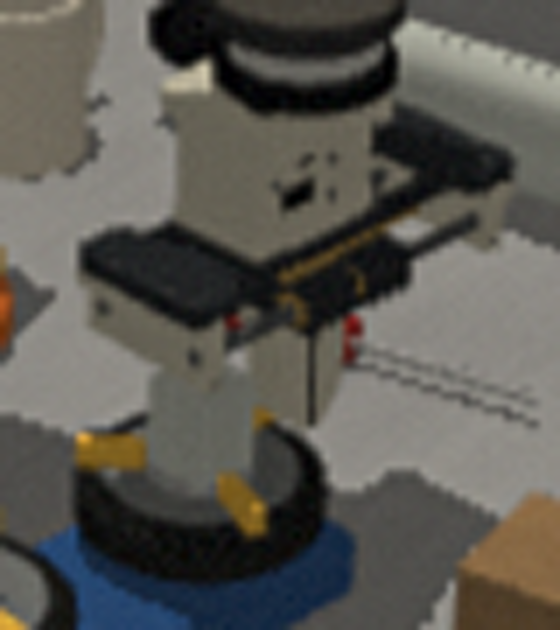

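```bash
python3 - <<'E'
from h import *
s=read_camera("scene")
for z in(.06,.07,.075,.08,.09,.1): print(z,proj(s,[.5572+.010,.219-.010,z])+[1,1.3])
E
```

```text
0.06 [297.4305392  179.96739708]
0.07 [297.55620356 177.23265676]
0.075 [297.61941485 175.85703631]
0.08 [297.68288091 174.47587133]
0.09 [297.81058356 171.69677314]
0.1 [297.93932401 168.89509021]
```

```bash
python3 -m creep '[0,0,0,-0.005,0, 0,0,0,-0.002,0]';python3 -m creep '[0,0,0,-0.004,0]';python3 -m creep '[0,0,0,-0.004,0]';  python3 - <<'E'
from h import *
print(telemetry.observe()["contact_force"])
s=read_camera("scene");crop(s,"pics/s10.png",255,110,335,200,7)
E
```

```text
time: 4.58
tool_pos: [0.5568, 0.2191, 0.0755]
tool_rot: [3.134, 0.007, 2.982]
contact_force: [0.2, -0.5, 0.3]
opening: 0.0002
time: 4.7
tool_pos: [0.557, 0.2192, 0.0715]
tool_rot: [3.134, 0.007, 2.982]
contact_force: [0.3, 0.0, -1.0]
opening: 0.0002
time: 4.82
tool_pos: [0.5573, 0.2196, 0.0677]
tool_rot: [3.133, 0.008, 2.982]
contact_force: [0.8, 4.6, 8.0]
opening: 0.0003
[0.8269209  4.55304504 7.98050114]
```

View pics/s10.png

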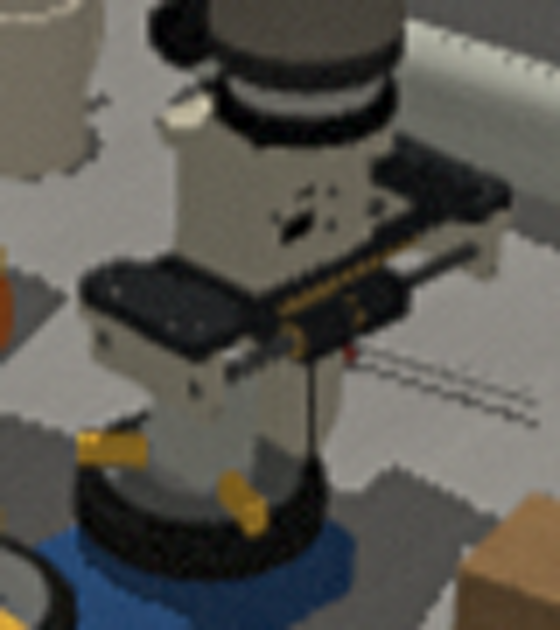

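```bash
python3 - <<'E'
from h import *
o=telemetry.observe();print(o["torque"],o["contact_force"],o["tool_pos"])
E
python3 -m creep '[0,0,0,0.0045,0]';  python3 - <<'E'
from h import *
o=telemetry.observe();print(o["torque"],o["contact_force"],o["tool_pos"])
E
```

```text
[0.24233014 0.11798295 0.03533293] [-0.58113252  2.01706933  4.33506108] [0.55741008 0.21990257 0.06759569]
time: 5.0
tool_pos: [0.5572, 0.2198, 0.0719]
tool_rot: [3.133, 0.008, 2.982]
contact_force: [0.1, -0.0, 0.1]
opening: 0.0006
[-0.0063808   0.01929617  0.03474985] [ 0.1152098  -0.04710279  0.13936131] [0.55715376 0.21981964 0.07190052]
```

```bash
python3 -m creep '[0,-0.007,0,-0.001,0]'; python3 -m creep '[0,-0.006,0,0,0]';python3 -m creep '[0,-0.006,0,0,0]';  python3 - <<'E'
from h import *
s=read_camera("scene");crop(s,"pics/s11.png",255,110,335,200,7)
E
```

```text
time: 5.12
tool_pos: [0.5505, 0.2197, 0.0712]
tool_rot: [3.133, 0.009, 2.982]
contact_force: [2.2, 0.0, 0.6]
opening: 0.0005
time: 5.25
tool_pos: [0.5448, 0.2196, 0.0714]
tool_rot: [3.132, 0.01, 2.982]
contact_force: [6.4, -0.5, -2.9]
opening: 0.0006
time: 5.38
tool_pos: [0.541, 0.2197, 0.0722]
tool_rot: [3.131, 0.017, 2.982]
contact_force: [9.0, 0.0, -0.6]
opening: 0.0003
```

View pics/s11.png

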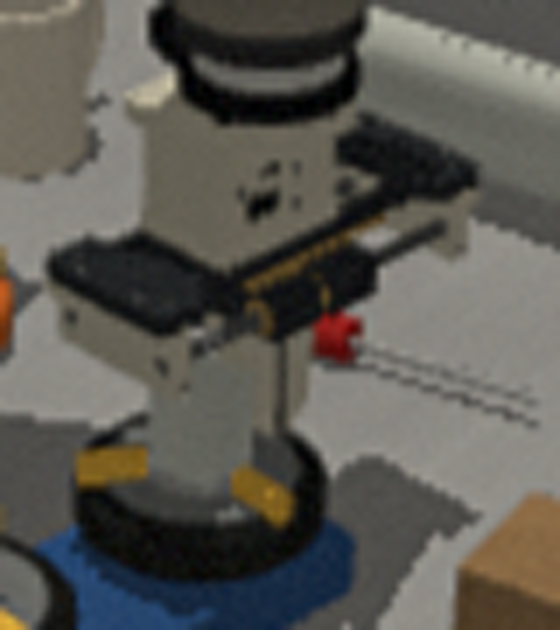

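```bash
python3 -m creep '[0,0.008,0,0,0, 0,0,0,0.035,0, 0,0,0,0.03,0, 0,-0.008,-0.05,0.005,0, 0,-0.01,-0.05,0,0, 0,-0.004,-0.03,0,0, 0,0,-0.004,0,0,0,0,0,0,0]'; python3 - <<'E'
from h import *
s=read_camera("scene");crop(s,"pics/s12.png",215,110,325,210,6)
E
```

```text
time: 6.42
tool_pos: [0.5226, 0.0826, 0.1425]
tool_rot: [3.133, 0.007, 2.983]
contact_force: [0.5, 0.1, 0.2]
opening: 0.0004
```

View pics/s12.png

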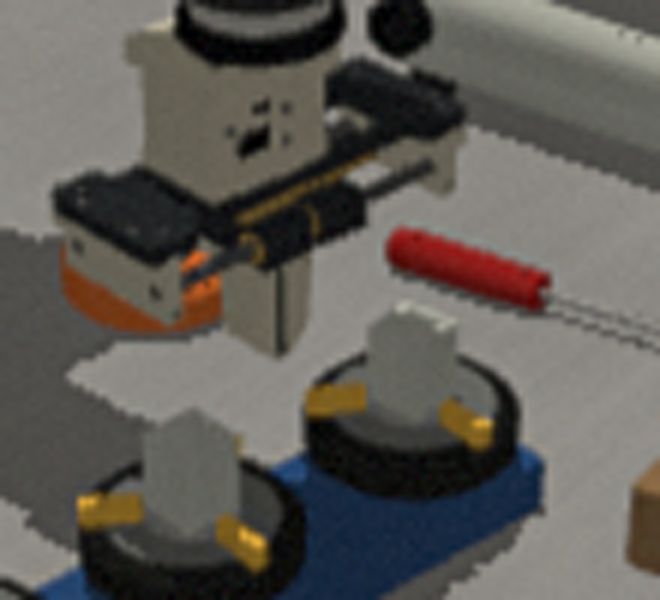

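```bash
python3 -m creep '[0,0.003,-0.002,-0.03,0, 0,0,0,-0.02,0, 0,0,0,-0.012,0,0,0,0,-0.003,0]'; python3 - <<'E'
from h import *
s=read_camera("scene");crop(s,"pics/s13.png",215,110,325,210,6)
E
```

```text
time: 6.98
tool_pos: [0.5265, 0.0852, 0.0758]
tool_rot: [3.132, 0.008, 2.989]
contact_force: [0.2, -0.2, 0.4]
opening: 0.0006
```

View pics/s13.png

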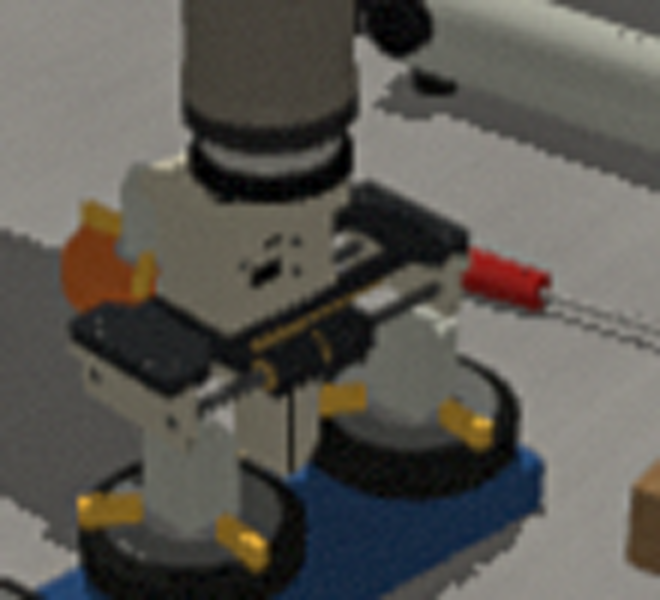

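```bash
python3 -m creep '[0,-0.005,-0.003,-0.002,0]'; python3 -m creep '[0,-0.006,0,0,0]';python3 -m creep '[0,-0.006,0,0,0]';python3 -m creep '[0,-0.006,0,0,0]'; python3 - <<'E'
from h import *
s=read_camera("scene");crop(s,"pics/s14.png",215,110,325,210,6)
E
```

```text
time: 7.15
tool_pos: [0.5221, 0.0824, 0.0744]
tool_rot: [3.132, 0.01, 2.989]
contact_force: [0.4, -1.0, 0.3]
opening: 0.0007
time: 7.28
tool_pos: [0.5159, 0.0823, 0.0747]
tool_rot: [3.132, 0.01, 2.989]
contact_force: [0.8, -0.0, 0.9]
opening: 0.0007
time: 7.4
tool_pos: [0.5103, 0.0821, 0.0754]
tool_rot: [3.131, 0.013, 2.989]
contact_force: [2.3, -0.4, 0.9]
opening: 0.0006
time: 7.52
tool_pos: [0.5056, 0.0821, 0.0763]
tool_rot: [3.131, 0.017, 2.989]
contact_force: [5.4, 0.3, 1.0]
opening: 0.0007
```

View pics/s14.png

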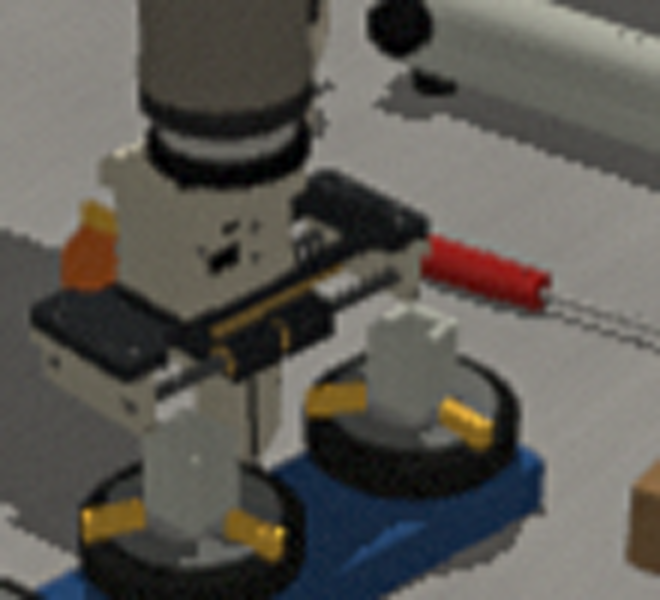

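```bash
python3 -m creep '[0,0.008,0,0,0, 0,0,0,0.035,0, 0,0,0,0.03,0, 0,0,-0.055,0.005,0, 0,0,-0.0600,0,0, 0,0,-0.060,0,0, 0,0,-0.045,0,0,0,0,-0.008,0,0,0,0,0,0,0]'; python3 - <<'E'
from h import *
s=read_camera("scene");crop(s,"pics/s15.png",160,120,290,250,4.6)
c=read_camera("top");crop(c,"pics/t15.png",185,145,385,245,4)
E
```

```text
time: 8.7
tool_pos: [0.5099, -0.151, 0.1466]
tool_rot: [3.13, 0.004, 2.992]
contact_force: [-0.3, 0.1, -0.3]
opening: 0.0004
```

View pics/s15.png

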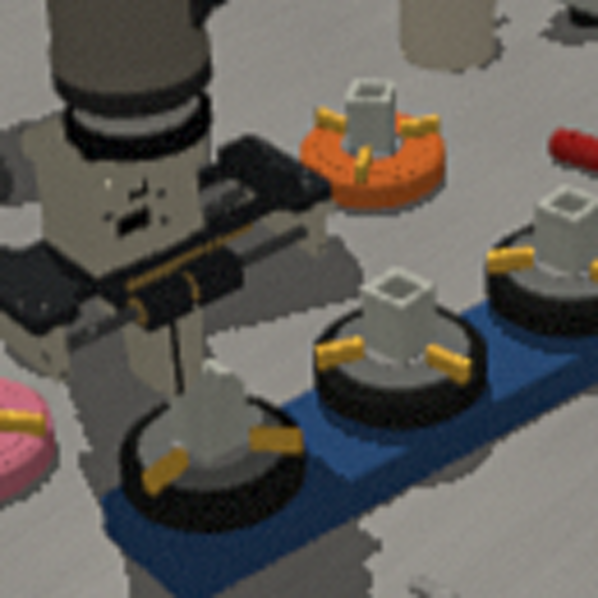

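View pics/t15.png

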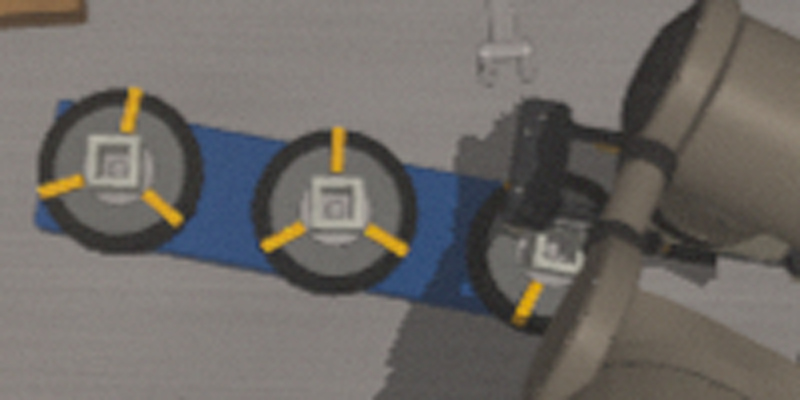

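```bash
python3 -m creep '[0,0.004,0.002,-0.032,0, 0,0,0,-0.022,0, 0,0,0,-0.013,0,0,0,0,-0.003,0]'; python3 -m creep '[0,-0.003,0,-0.001,0,0,-0.006,0,0,0]';python3 -m creep '[0,-0.006,0,0,0]';python3 -m creep '[0,-0.006,0,0,0]'; python3 - <<'E'
from h import *
s=read_camera("scene");crop(s,"pics/s16.png",160,120,290,250,4.6)
E
```

```text
time: 9.3
tool_pos: [0.5151, -0.1426, 0.0759]
tool_rot: [3.13, 0.005, 3.001]
contact_force: [-0.7, -0.2, 0.8]
opening: 0.0006
time: 9.55
tool_pos: [0.5069, -0.1423, 0.0759]
tool_rot: [3.13, 0.008, 3.002]
contact_force: [3.8, -0.3, -0.4]
opening: 0.0003
time: 9.68
tool_pos: [0.5008, -0.1426, 0.0766]
tool_rot: [3.131, 0.009, 3.002]
contact_force: [0.0, -0.3, -0.4]
opening: 0.0003
time: 9.8
tool_pos: [0.4942, -0.1427, 0.0769]
tool_rot: [3.131, 0.009, 3.001]
contact_force: [-0.7, -0.2, -0.1]
opening: 0.0007
```

View pics/s16.png

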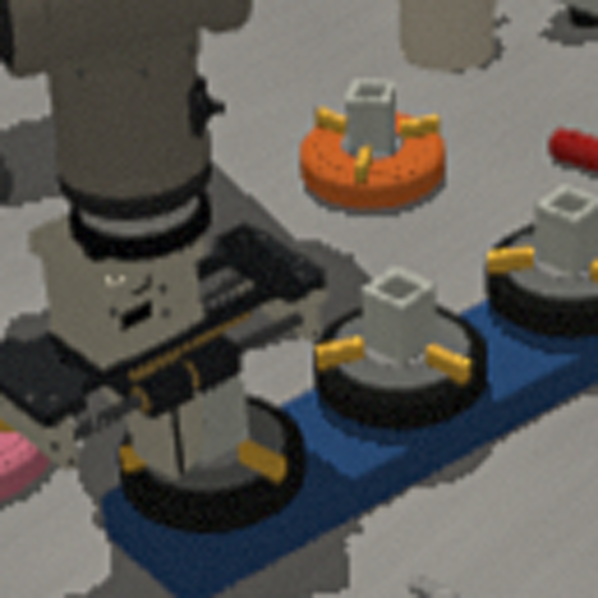

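```bash
python3 -m creep '[0,0,0,0.04,0, 0.9,0,0,0.035,0, 0.9,-0.006,0.03,0,-0.022, 0.9,0,0.007,0,0,0.9,0,0,0,0,0.9,0,0,0,0]'; python3 - <<'E'
from h import *
s=read_camera("scene");crop(s,"pics/s17.png",130,110,290,250,4.4)
c=read_camera("top");crop(c,"pics/t17.png",285,145,385,245,6)
E
```

```text
time: 10.6
tool_pos: [0.4858, -0.106, 0.154]
tool_rot: [3.131, 0.007, 2.978]
contact_force: [0.0, -1.3, -0.0]
opening: 0.0462
```

View pics/s17.png

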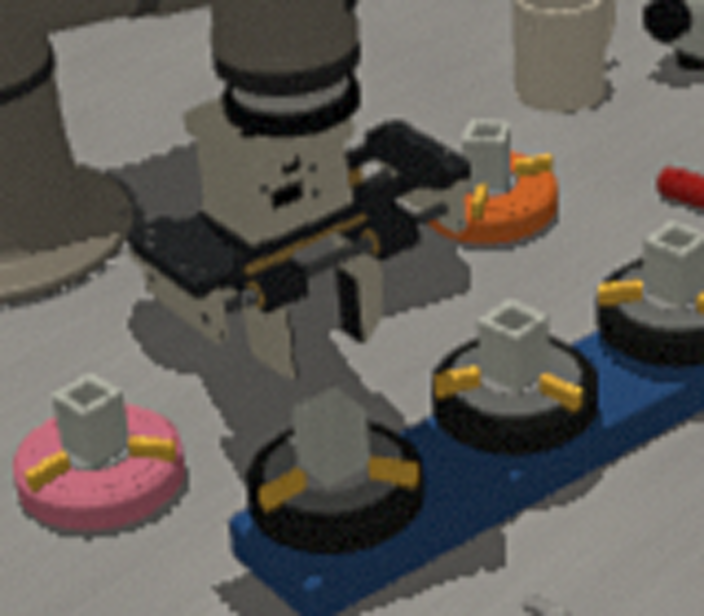

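View pics/t17.png

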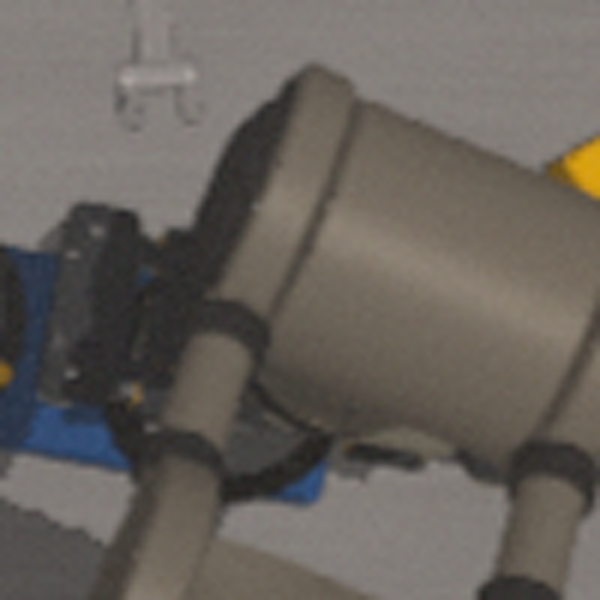

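```bash
python3 - <<'E'
from h import *
s=read_camera("scene")
for z in(.116,.13,.156,.17):print(z,(proj(s,[.4858,-.106,z])+[1,1.3]-[130,110])*4.4,(proj(s,[.497,-.106,z])+[1,1.3]-[130,110])*4.4)
E
```

```text
0.116 [324.90514305 410.92496594] [338.12457833 417.9289224 ]
0.13 [323.13292277 392.2080197 ] [336.429621   399.16624252]
0.156 [319.7801071  356.79793486] [333.22268654 363.66641988]
0.17 [317.94076059 337.37204865] [331.46320865 344.18951636]
```

```bash
python3 -m creep '[0.9,0.002,0,-0.02,0, 0.9,0,0,-0.02,0, 0.9,0,0,-0.015,0,0.9,0,0,-0.006,0,0.9,0,0,0,0]'; python3 - <<'E'
from h import *
s=read_camera("scene");crop(s,"pics/s18.png",130,110,290,250,4.4)
E
```

```text
time: 11.38
tool_pos: [0.4883, -0.1078, 0.0908]
tool_rot: [3.131, 0.007, 2.975]
contact_force: [0.1, -0.2, 0.8]
opening: 0.0826
```

View pics/s18.png

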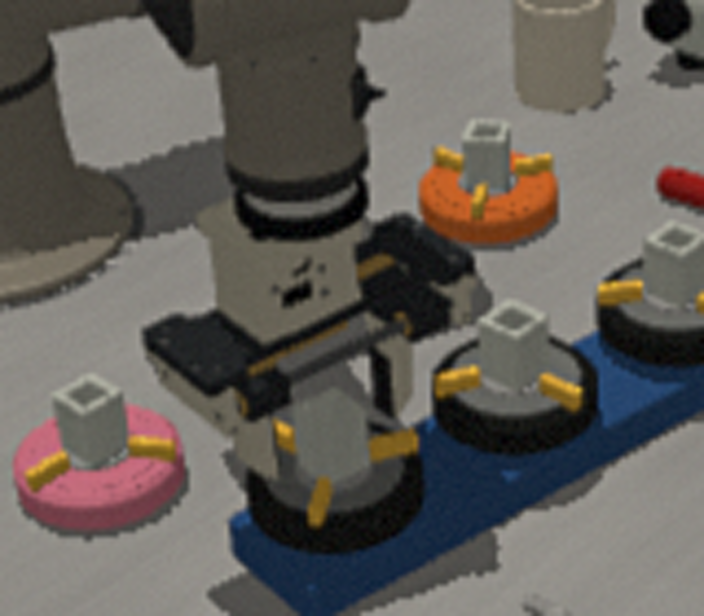

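```bash
python3 -m creep '[0.6,0,0.002,-0.001,0.003, 0.4,0,0,0,0, 0.3,0,0,0,0, 0.2,0,0,0,0, 0.2,0,0,0,0,0.2,0,0,0,0]' 25;  python3 - <<'E'
from h import *
s=read_camera("scene");crop(s,"pics/s19.png",130,110,290,250,4.4)
E
```

```text
time: 12.18
tool_pos: [0.4894, -0.106, 0.0917]
tool_rot: [3.132, 0.011, 2.979]
contact_force: [-0.7, 1.2, 0.3]
opening: 0.0315
```

View pics/s19.png

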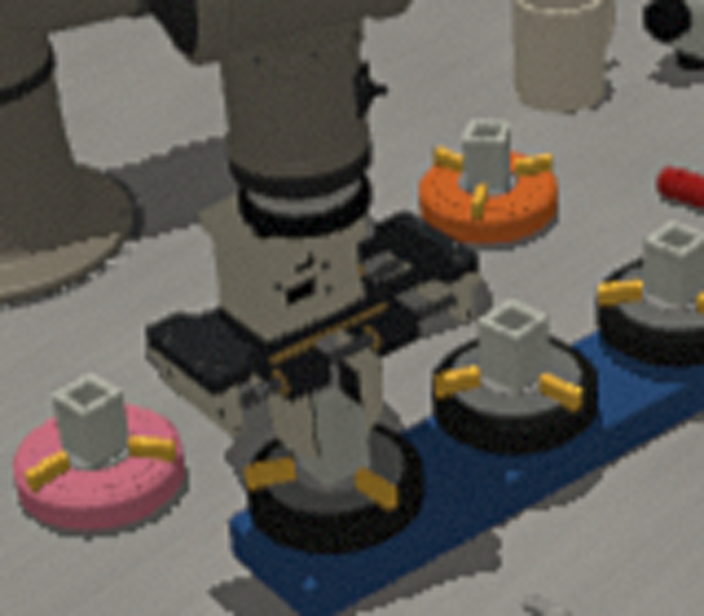

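```bash
python3 -m creep '[0.2,0,0,0.006,0, 0.2,0,0,0.012,0, 0.2,0,0,0.015,0]'; python3 -m creep '[0.2,0,0,0.02,0, 0.2,0,0,0.025,0,0.2,0,0,0.01,0,0.2,0,0,0,0]';  python3 - <<'E'
from h import *
s=read_camera("scene");crop(s,"pics/s20.png",130,110,290,250,4.4)
c=read_camera("top");crop(c,"pics/t20.png",285,130,445,250,5)
E
```

```text
time: 12.6
tool_pos: [0.4883, -0.1056, 0.1246]
tool_rot: [3.131, 0.007, 2.979]
contact_force: [-0.5, 0.2, -4.3]
opening: 0.0318
time: 13.1
tool_pos: [0.4876, -0.1054, 0.1832]
tool_rot: [3.131, 0.007, 2.979]
contact_force: [-0.6, -0.1, -4.9]
opening: 0.0319
```

View pics/s20.png

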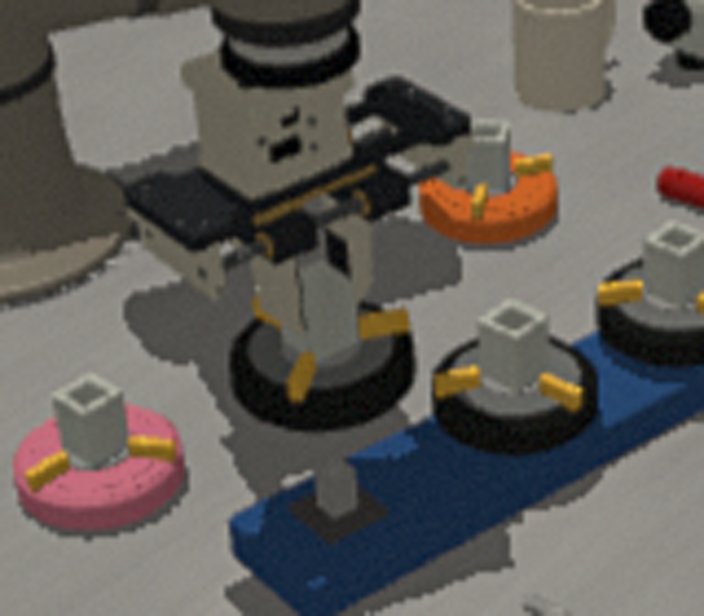

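```bash
python3 -m creep '[0.2,0.012,-0.03,0,0, 0.2,0.02,-0.05,0,0, 0.2,0.02,-0.05,0,0, 0.2,0.016,-0.04,0,0,0.2,0.012,-0.03,0,0,0.2,0.004,-0.012,0,0,0.2,0,0,0,0,0.2,0,0,0,0]';  python3 - <<'E'
from h import *
s=read_camera("scene");crop(s,"pics/s21.png",100,150,260,310,3.7)
c=read_camera("top");crop(c,"pics/t21.png",285,130,445,250,5)
E
```

```text
time: 14.2
tool_pos: [0.5687, -0.3193, 0.1714]
tool_rot: [3.121, -0.012, 2.981]
contact_force: [0.4, 0.1, -5.2]
opening: 0.032
```

View pics/s21.png

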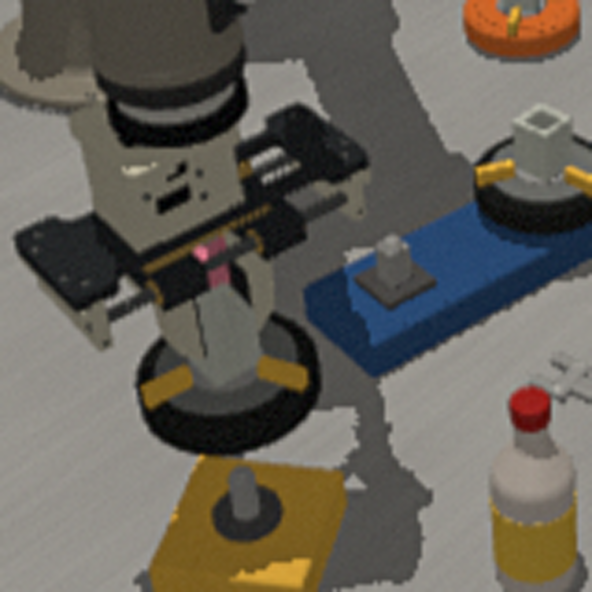

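View pics/t21.png

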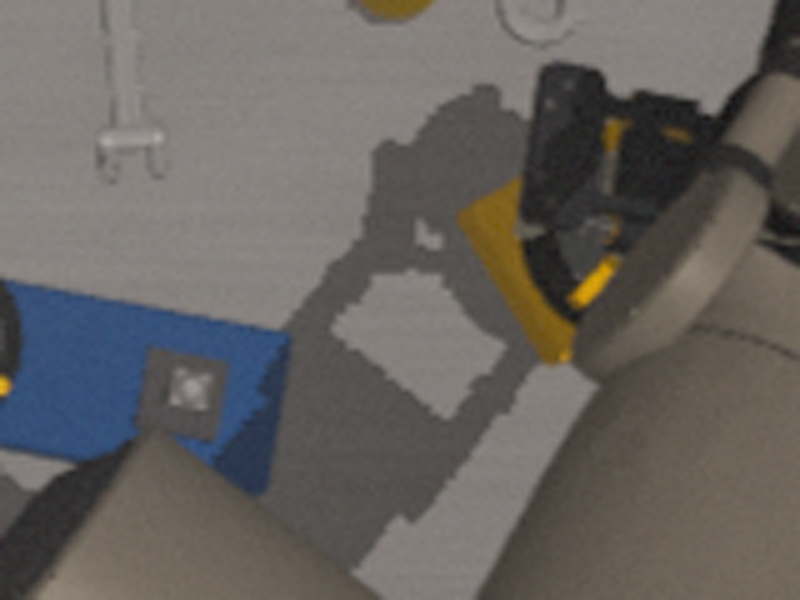

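```bash
python3 - <<'E'
from h import *
c=read_camera("top");s=read_camera("scene")
print(ray(c,(323.0,207.6),.076),ray(c,(321,207.9),.04))
print("axle",ray(c,(408,175.2),.076),ray(c,(403.7,177.5),.04))
# scene: spindle tip, axle tip
f=lambda u,v:(100+(u+.5)/3.7-.5,150+(v+.5)/3.7-.5)
print(ray(s,f(393,240),.076),ray(s,f(240,472),.076)); print(ray(s,f(395,283),.04),ray(s,f(247,513),.04))
print(f(225,300))
E
```

```text
[ 0.48701542 -0.10606575  0.076     ] [ 0.48923577 -0.10569121  0.04      ]
axle [ 0.57848052 -0.33021252  0.076     ] [ 0.57767448 -0.32990822  0.04      ]
[ 0.49147514 -0.10449791  0.076     ] [ 0.58151544 -0.33027394  0.076     ]
[ 0.49453775 -0.10918565  0.04      ] [ 0.58191522 -0.33060617  0.04      ]
(160.44594594594594, 230.7162162162162)
```

```bash
python3 -m creep '[0.2,0.006,-0.007,-0.01,0, 0.2,0.003,-0.004,-0.012,0, 0.2,0,0,-0.006,0, 0.2,0,0,0,0]'; python3 -m creep '[0.2,0,0,0,0]'; python3 - <<'E'
from h import *
s=read_camera("scene");crop(s,"pics/s22.png",110,190,230,310,6)
E
```

```text
time: 14.9
tool_pos: [0.5787, -0.3306, 0.1419]
tool_rot: [3.122, -0.011, 2.982]
contact_force: [0.4, 0.4, -4.5]
opening: 0.0317
time: 15.02
tool_pos: [0.5787, -0.3306, 0.1419]
tool_rot: [3.122, -0.011, 2.982]
contact_force: [0.3, 0.6, -4.7]
opening: 0.032
```

View pics/s22.png

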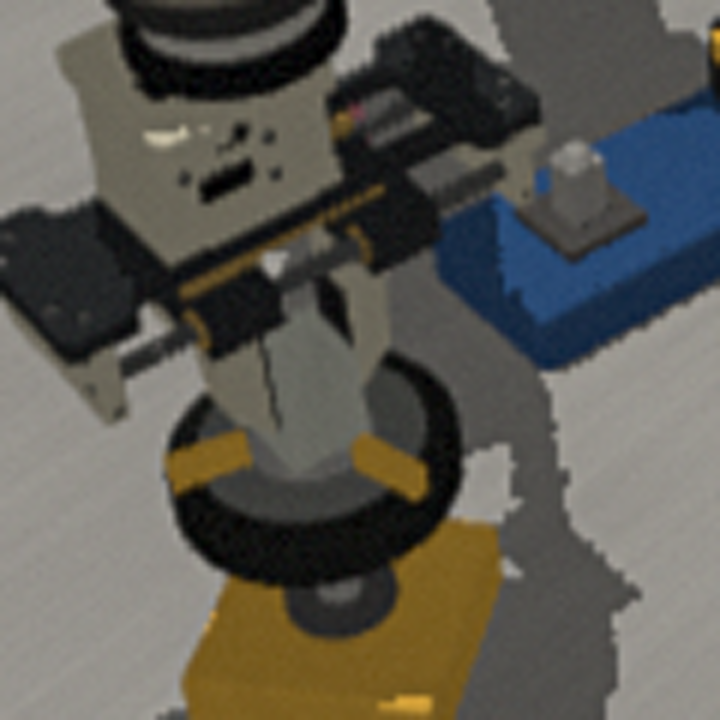

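```bash
python3 -m creep '[0.2,0,0,-0.01,0,0.2,0,0,-0.006,0]'; python3 -m creep '[0.2,0,0,-0.005,0]';python3 -m creep '[0.2,0,0,-0.005,0]'; python3 - <<'E'
from h import *
s=read_camera("scene");crop(s,"pics/s23.png",110,190,230,310,6)
E
```

```text
time: 15.32
tool_pos: [0.579, -0.3308, 0.126]
tool_rot: [3.123, -0.01, 2.982]
contact_force: [-0.6, 0.6, -4.8]
opening: 0.0322
time: 15.45
tool_pos: [0.5789, -0.3307, 0.1205]
tool_rot: [3.123, -0.01, 2.982]
contact_force: [0.6, 0.5, -3.8]
opening: 0.0319
time: 15.58
tool_pos: [0.5789, -0.3307, 0.115]
tool_rot: [3.123, -0.01, 2.982]
contact_force: [-0.0, -0.4, -4.7]
opening: 0.0316
```

View pics/s23.png

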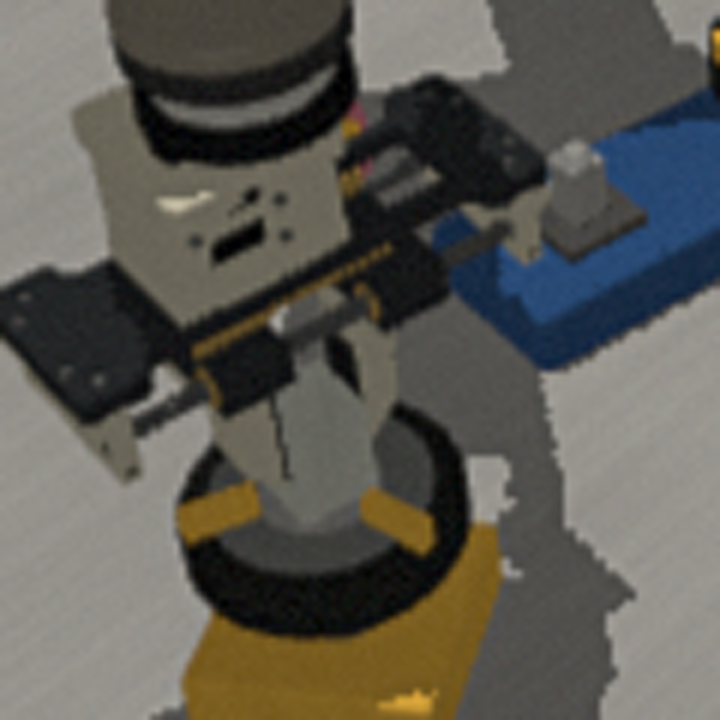

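```bash
python3 -m creep '[0.2,0,0,-0.006,0,0.2,0,0,-0.005,0]'; python3 -m creep '[0.2,0,0,-0.005,0]';python3 -m creep '[0.2,0,0,-0.004,0]';python3 -m creep '[0.2,0,0,-0.002,0]'
```

```text
time: 15.88
tool_pos: [0.579, -0.3307, 0.1029]
tool_rot: [3.123, -0.01, 2.982]
contact_force: [0.3, -0.5, -4.4]
opening: 0.0319
time: 16.0
tool_pos: [0.5789, -0.3307, 0.0976]
tool_rot: [3.123, -0.01, 2.982]
contact_force: [0.3, 0.3, -6.0]
opening: 0.0316
time: 16.12
tool_pos: [0.5789, -0.3306, 0.0932]
tool_rot: [3.123, -0.01, 2.982]
contact_force: [-0.4, 0.7, -4.5]
opening: 0.0321
time: 16.25
tool_pos: [0.579, -0.3306, 0.092]
tool_rot: [3.123, -0.01, 2.982]
contact_force: [-3.2, 2.7, 9.8]
opening: 0.0323
```

```bash
python3 -m creep '[0.6,0,0,0,0, 0.7,0,0,0,0,0.8,0,0,0,0,0.8,0,0,0,0]'; python3 -m creep '[0.8,0,0,0.02,0,0.8,0,0,0.03,0,0.6,0,0,0.03,0,0.3,-0.03,0,0.01,0,0,-0.03,0,0,0,0,0,0,0,0]'; python3 - <<'E'
from h import *
s=read_camera("scene");crop(s,"pics/s24.png",110,190,230,310,6)
c=read_camera("top");crop(c,"pics/t24.png",285,130,445,250,5)
E
```

```text
time: 16.75
tool_pos: [0.5802, -0.3316, 0.0943]
tool_rot: [3.125, -0.006, 2.982]
contact_force: [-0.4, -0.0, -0.2]
opening: 0.067
time: 17.5
tool_pos: [0.5187, -0.3315, 0.1866]
tool_rot: [3.126, -0.005, 2.983]
contact_force: [0.1, 0.1, -0.4]
opening: 0.0375
```

View pics/s24.png

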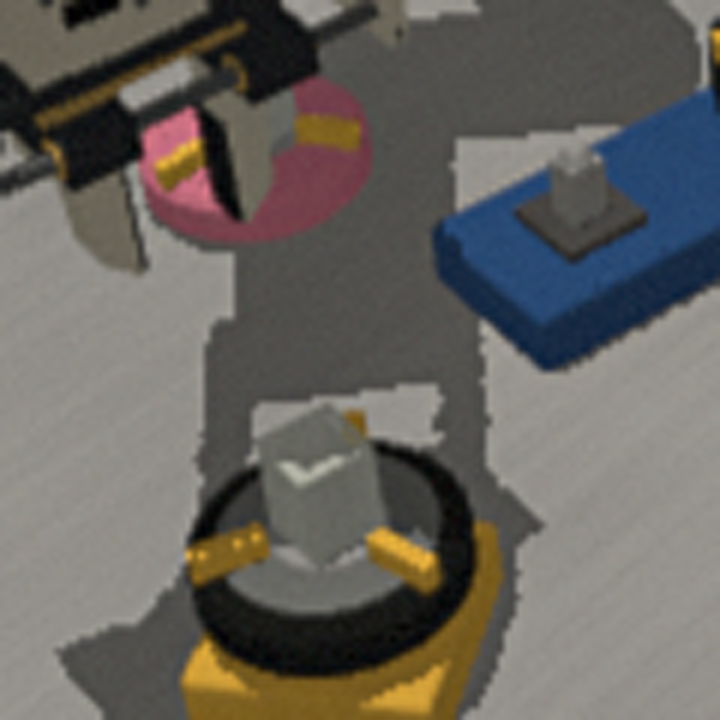

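View pics/t24.png

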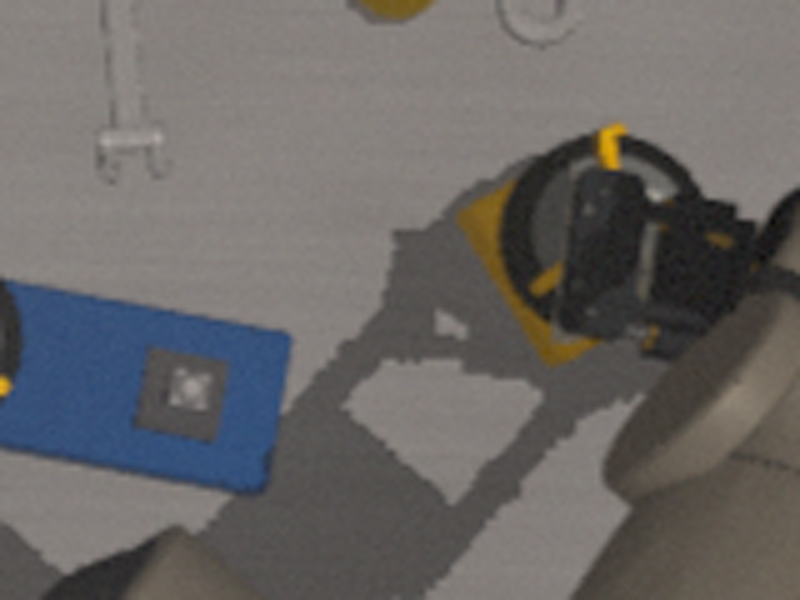

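```bash
python3 - <<'E'
from h import *
s=read_camera("scene");c=read_camera("top")
f=lambda u,v:np.array((110+(u+.5)/6-.5,190+(v+.5)/6-.5))
for p in((228,555),(403,560)):
    X=ray(s,f(*p)-[1,1.3],.08); d=X[:2]-[.578,-.330]; print(X,np.degrees(np.arctan2(d[1],d[0])),np.hypot(*d))
g=lambda u,v:np.array((285+(u+.5)/5-.5,130+(v+.5)/5-.5))
for p in((612,147),(545,280)):
    X=ray(c,g(*p),.082); d=X[:2]-[.578,-.330]; print(X,np.degrees(np.arctan2(d[1],d[0])),np.hypot(*d))
print("sleeve top seen",f(322,443),"pred",proj(s,[.578,-.33,.116])+[1,1.3])
h=cv2.cvtColor(s["image"],cv2.COLOR_RGB2HSV)[190:310,110:230]
E
python3 -m creep '[0,0.03,0.02,-0.02,0,0,0.03,0.02,-0.01,0,0,0.01,0.005,0,0,0,0,0,0,0]'; python3 - <<'E'
from h import *
s=read_camera("scene");crop(s,"pics/s25.png",110,190,230,310,6)
E
```

```text
[ 0.56172063 -0.36579643  0.08      ] -114.45491533228852 0.03932432595418436
[ 0.61509333 -0.32554626  0.08      ] 6.8466408346500085 0.03735974568137952
[ 0.62076637 -0.32641447  0.082     ] 4.7924621091579285 0.042916407813453614
[ 0.54894805 -0.29000247  0.082     ] 125.99253599865312 0.04943499342856183
sleeve top seen [163.25       263.41666667] pred [162.37783162 265.10812211]
time: 18.2
tool_pos: [0.5943, -0.2853, 0.1536]
tool_rot: [3.126, -0.006, 2.985]
contact_force: [-0.6, -0.2, 0.4]
opening: 0.0006
```

View pics/s25.png

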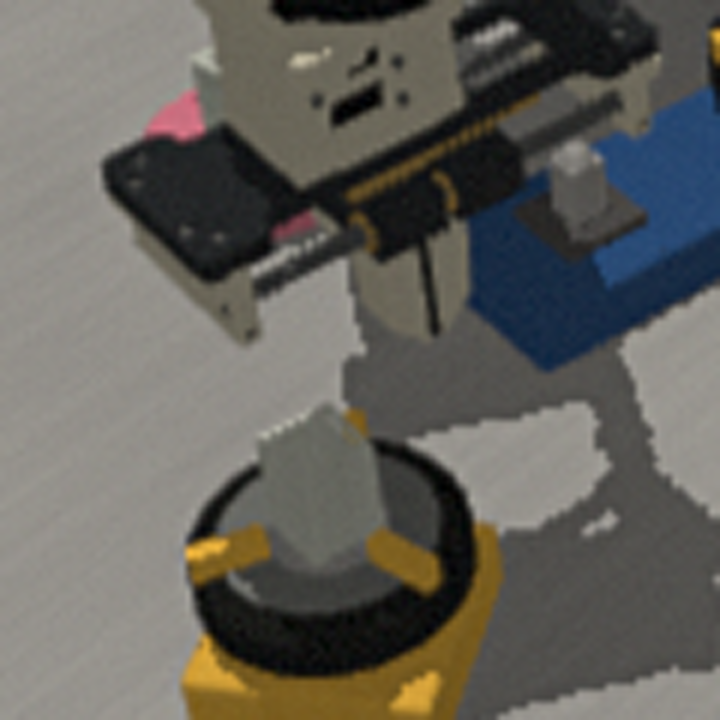

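```bash
python3 -m creep '[0,0,0,-0.032,0, 0,0,0,-0.022,0, 0,0,0,-0.015,0,0,0,0,-0.006,0,0,0,0,0,0]'; python3 - <<'E'
from h import *
s=read_camera("scene");crop(s,"pics/s26.png",110,190,230,310,6)
E
```

```text
time: 18.88
tool_pos: [0.5922, -0.29, 0.0799]
tool_rot: [3.129, -0.002, 2.981]
contact_force: [1.5, -0.7, -0.4]
opening: 0.0008
```

View pics/s26.png

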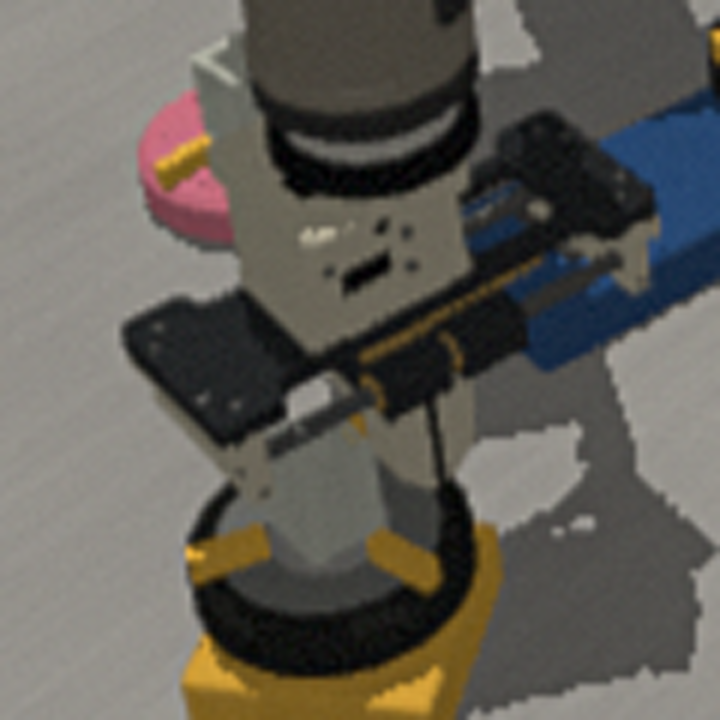

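```bash
python3 -m creep '[0,0,0.004,-0.004,0,0,0,0,0,0]'; python3 -m creep '[0,-0.012,0,0,0,0,-0.025,0,0,0,0,-0.035,0,0,0,0,-0.035,0.01,0,0,0,-0.02,0.01,0.01,0,0,0,0,0.03,0]'; python3 - <<'E'
from h import *
import time
for i in range(4):
    s=read_camera("scene");crop(s,f"pics/s27_{i}.png",120,230,210,310,4)
ims=[cv2.imread(f"pics/s27_{i}.png") for i in range(4)]
cv2.imwrite("pics/s27.png",np.vstack([np.hstack(ims[:2]),np.hstack(ims[2:])]))
print(telemetry.observe()["time"])
E
```

```text
time: 19.18
tool_pos: [0.593, -0.2861, 0.0774]
tool_rot: [3.13, 0.001, 2.981]
contact_force: [0.3, 0.4, 0.5]
opening: 0.0006
time: 19.92
tool_pos: [0.4576, -0.2637, 0.1173]
tool_rot: [3.129, -0.002, 2.981]
contact_force: [0.8, -0.5, 0.6]
opening: 0.0005
20.125
```

View pics/s27.png

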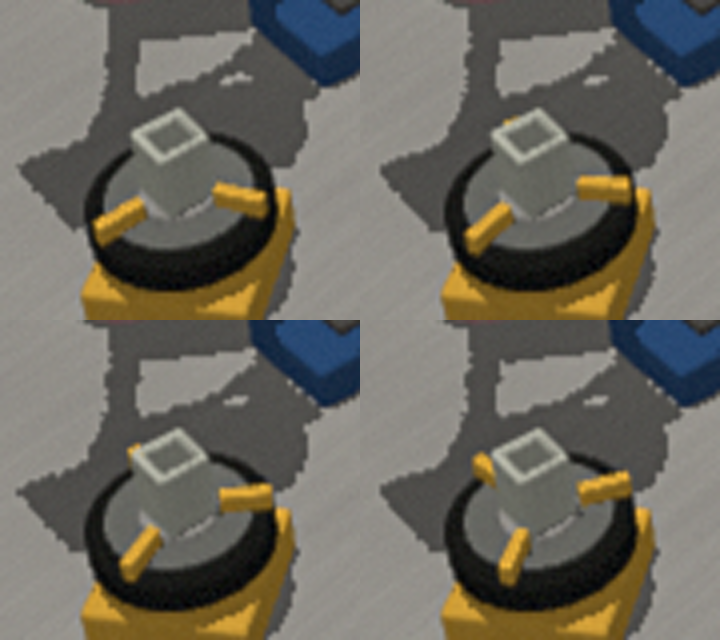

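```bash
python3 -m creep '[0,-0.02,0.03,0.05,0,0,-0.02,0.03,0.03,0,0,0,0,0,0,0,0,0,0,0]'; python3 - <<'E'
from h import *
T=[]
for i in range(4):
    s=read_camera("scene");T.append(s["image"])
    h=cv2.cvtColor(s["image"],cv2.COLOR_RGB2HSV)[230:310,120:210]
    Y=cv2.inRange(h,(15,130,90),(35,255,255));n,l,st,ce=cv2.connectedComponentsWithStats(Y)
    a=[]
    for j in range(1,n):
        if 20<st[j,4]<120:
            d=ray(s,ce[j]+[120,230]-[1,1.3],.08)[:2]-[.578,-.33]; a.append((round(np.degrees(np.arctan2(d[1],d[0]))),round(np.hypot(*d),3)))
    print(a)
print(telemetry.observe()["time"],telemetry.observe()["tool_pos"])
crop(s,"pics/s28.png",120,230,210,310,8)
c=read_camera("top");crop(c,"pics/t28.png",185,130,445,250,3)
# sleeve tops: pred corners
for X in((.578,-.33),(.5113,.0372),(.5345,.1797)): print(proj(s,X+(.116,)),proj(c,X+(.116,)))
E
```

```text
time: 20.62
tool_pos: [0.4176, -0.2033, 0.1938]
tool_rot: [3.127, -0.006, 2.982]
contact_force: [0.3, 0.2, 0.6]
opening: 0.0005
[(-173, np.float64(0.046)), (72, np.float64(0.039)), (-54, np.float64(0.037))]
[(83, np.float64(0.039)), (-163, np.float64(0.043)), (-42, np.float64(0.038))]
[(93, np.float64(0.04)), (-153, np.float64(0.041)), (-30, np.float64(0.038))]
[(104, np.float64(0.044)), (-141, np.float64(0.04)), (-19, np.float64(0.038))]
20.825 [ 0.41764735 -0.20342375  0.19365627]
[161.37783162 263.80812211] [412.86765301 173.01253033]
[245.30995057 181.78416714] [268.84597826 195.31168407]
[282.43602461 163.50878293] [213.04363988 184.8363935 ]
```

View pics/s28.png

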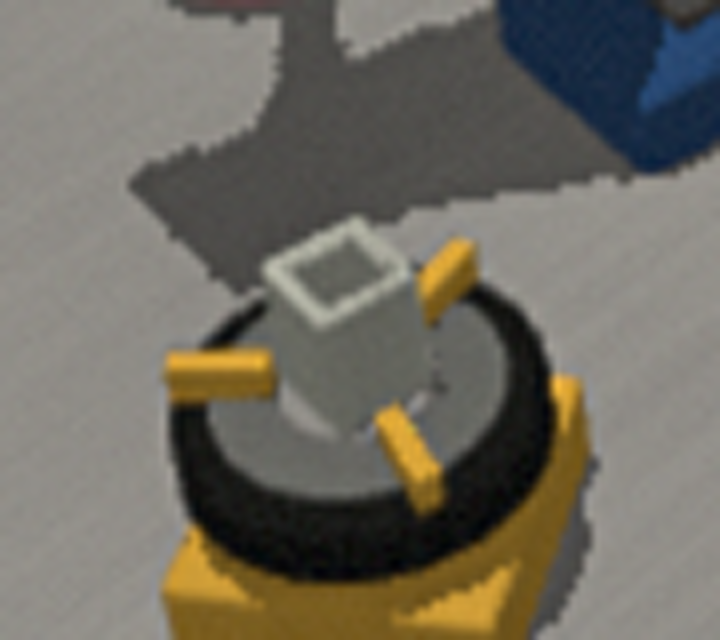

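View pics/t28.png

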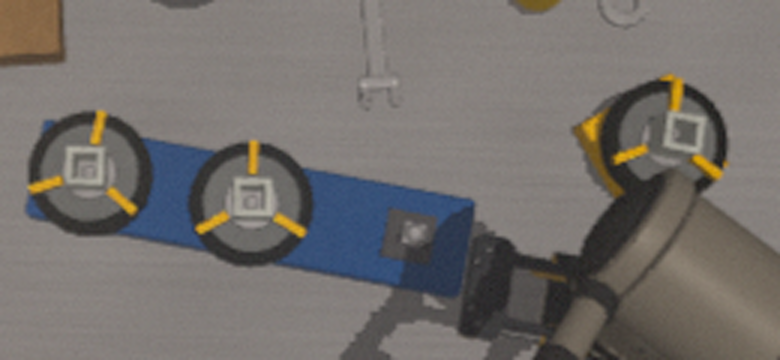

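```bash
python3 - <<'E'
from h import *
def angs(h,s,off,sc):
    Y=cv2.inRange(h,(15,130,90),(35,255,255));n,l,st,ce=cv2.connectedComponentsWithStats(Y)
    a=[]
    for j in range(1,n):
        if 20*sc*sc<st[j,4]<120*sc*sc:
            d=ray(s,(ce[j]+.5)/sc-.5+off-[1,1.3],.08)[:2]-[.578,-.33]; a.append(round(np.degrees(np.arctan2(d[1],d[0])),1))
    return a
s=None
for i in range(3):
    s=read_camera("scene");print(telemetry.observe()["time"],angs(cv2.cvtColor(s["image"],cv2.COLOR_RGB2HSV)[230:310,120:210],s,[120,230],1))
for i in range(4): print(i,angs(cv2.cvtColor(cv2.imread(f"pics/s27_{i}.png"),cv2.COLOR_BGR2HSV),s,[120,230],4))
E
```

```text
20.925 [np.float64(-120.4), np.float64(4.1)]
20.975 [np.float64(15.9), np.float64(-109.2)]
21.025 [np.float64(27.1), np.float64(-98.7)]
0 [np.float64(25.4), np.float64(-100.4)]
1 [np.float64(38.4), np.float64(-88.0)]
2 [np.float64(51.1), np.float64(-75.1)]
3 [np.float64(179.5), np.float64(63.4), np.float64(-62.6)]
```

```bash
python3 -m creep '[0,0.01,-0.05,0,0,0,0.02,-0.055,0,0,0,0.025,-0.05,0,0,0,0.018,-0.02,-0.02,0,0,0.004,0,-0.03,0,0,0,0,-0.03,0,0,0,0,-0.02,0,0,0,0,0,0]'; python3 - <<'E'
from h import *
s=read_camera("scene");crop(s,"pics/s29.png",100,210,230,310,5)
c=read_camera("top");crop(c,"pics/t29.png",285,130,485,250,4)
print(telemetry.observe()["time"],telemetry.observe()["tool_pos"])
E
```

```text
time: 22.02
tool_pos: [0.4964, -0.3853, 0.0888]
tool_rot: [3.126, -0.007, 2.981]
contact_force: [0.1, 0.6, -0.1]
opening: 0.0005
22.125 [ 0.49732923 -0.38612815  0.09103467]
```

View pics/s29.png

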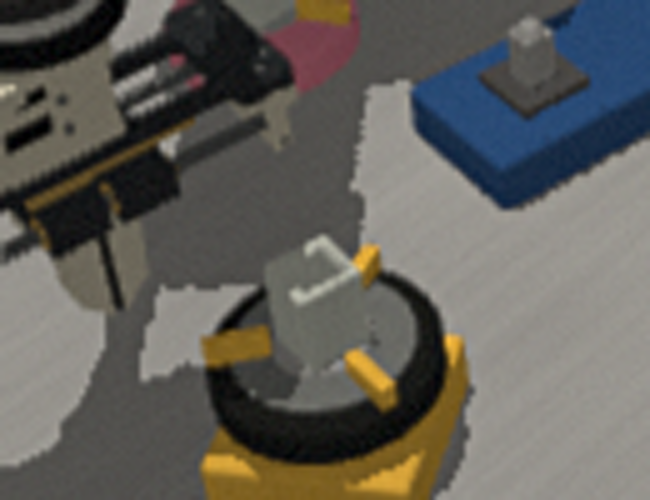

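```bash
python3 -m creep '[0,-0.002,0.007,-0.008,0,0,0,0.003,-0.004,0,0,0,0,0,0]'; python3 -m creep '[0,0.03,0,0,0,0,0.048,0,0,0,0,0.05,0,0,0,0,0.02,-0.01,0.01,0,0,0,-0.01,0.03,0,0,0,-0.01,0.03,0]'; python3 - <<'E'
from h import *
for i in range(4):
    s=read_camera("scene");crop(s,f"pics/s30_{i}.png",120,230,210,310,4)
    h=cv2.cvtColor(s["image"],cv2.COLOR_RGB2HSV)[230:310,120:210]
    Y=cv2.inRange(h,(15,130,90),(35,255,255));n,l,st,ce=cv2.connectedComponentsWithStats(Y)
    a=[]
    for j in range(1,n):
        if 20<st[j,4]<120:
            d=ray(s,ce[j]+[120,230]-[1,1.3],.08)[:2]-[.578,-.33]; a.append(round(np.degrees(np.arctan2(d[1],d[0]))))
    print(a)
ims=[cv2.imread(f"pics/s30_{i}.png") for i in range(4)]
cv2.imwrite("pics/s30.png",np.vstack([np.hstack(ims[:2]),np.hstack(ims[2:])]))
o=telemetry.observe();print(o["time"],o["tool_pos"])
E
```

```text
time: 22.5
tool_pos: [0.4961, -0.3761, 0.0808]
tool_rot: [3.131, 0.0, 2.981]
contact_force: [-1.1, -0.6, -0.1]
opening: 0.0006
time: 23.25
tool_pos: [0.6483, -0.4046, 0.1511]
tool_rot: [3.129, -0.003, 2.982]
contact_force: [-0.7, 0.3, 0.3]
opening: 0.0006
[77, -48]
[84, -41]
[91, -33]
[97, -25]
23.45 [ 0.64782587 -0.40467796  0.15034196]
```

View pics/s30.png

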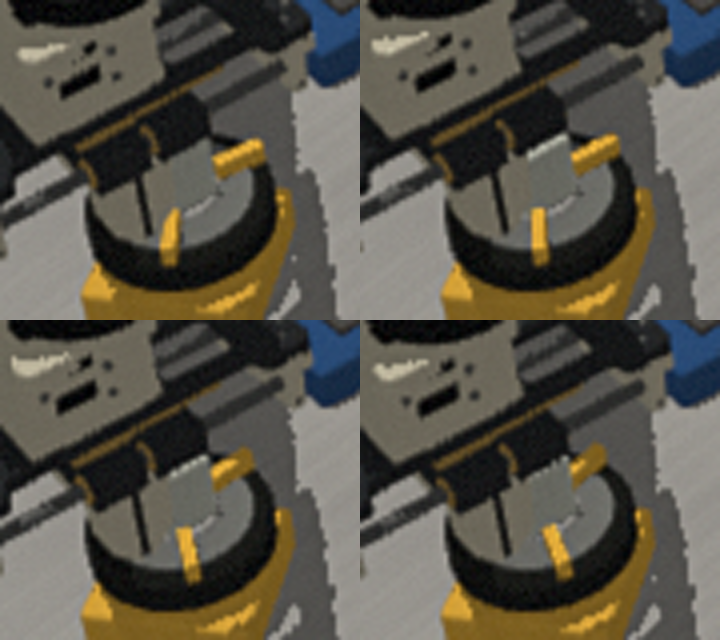

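```bash
python3 -m creep '[0,-0.05,0,0.005,0,0,-0.055,0,0,0,0,-0.045,0.0,0,0,0,-0.004,0.012,-0.02,0,0,0,0.008,-0.03,0,0,0,0.004,-0.017,0,0,0,0,0,0]'; python3 -m creep '[0,0,0,-0.004,0]'
```

```text
time: 24.32
tool_pos: [0.483, -0.371, 0.0734]
tool_rot: [3.117, -0.019, 2.982]
contact_force: [-0.2, 0.2, 0.7]
opening: 0.0004
time: 24.45
tool_pos: [0.4831, -0.3709, 0.0695]
tool_rot: [3.117, -0.019, 2.982]
contact_force: [0.3, -0.0, -0.4]
opening: 0.0003
```

```bash
cat > ang.py <<'E'
from h import *
def run(k=3):
  for i in range(k):
    s=read_camera("scene")
    h=cv2.cvtColor(s["image"],cv2.COLOR_RGB2HSV)[230:310,120:210]
    Y=cv2.inRange(h,(15,130,90),(35,255,255));n,l,st,ce=cv2.connectedComponentsWithStats(Y)
    a=[]
    for j in range(1,n):
        if 20<st[j,4]<120:
            d=ray(s,ce[j]+[120,230]-[1,1.3],.08)[:2]-[.578,-.33]; a.append(round(np.degrees(np.arctan2(d[1],d[0]))))
    print(a)
  o=telemetry.observe();print(o["time"],o["tool_pos"].round(4))
  return s
E
python3 -m creep '[0,0,-0.004,0.005,0,0,0,0,0.001,0]';python3 -c "import ang;s=ang.run();ang.crop(s,'pics/s31.png',80,200,230,310,5)"
```

```text
time: 24.7
tool_pos: [0.4834, -0.3756, 0.0763]
tool_rot: [3.118, -0.018, 2.982]
contact_force: [-0.7, -0.2, 0.6]
opening: 0.0007
[19, -106]
[24, -101]
[30, -96]
24.85 [ 0.4831 -0.3749  0.0757]
```

View pics/s31.png

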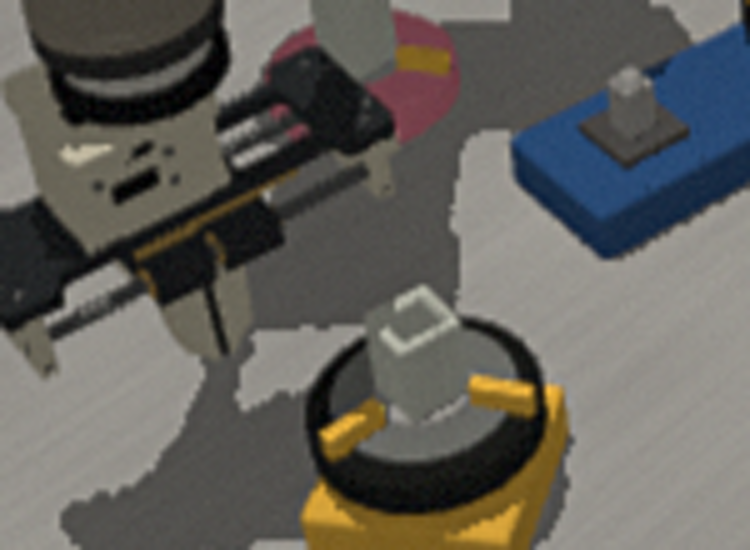

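```bash
python3 -m creep '[0,0,0,0,0,0,0,0,0,0,0,0,0,0,0,0,0,0,0,0,0,0,0,0,0,0,0,0,0,0,0,0.035,0,0,0,0,0.05,0,0,0,0,0.055,0,0,0,0,0.03,-0.008,0.003,0,0,0,-0.02,0.03,0,0,0,-0.01,0.03,0]';python3 -c "import ang;s=ang.run(4);ang.crop(s,'pics/s32.png',80,200,230,310,5)"
```

```text
time: 26.35
tool_pos: [0.6563, -0.4112, 0.1356]
tool_rot: [3.114, -0.027, 2.983]
contact_force: [0.0, -0.2, 0.6]
opening: 0.0007
[13]
[47]
[78, -40]
[-9]
26.55 [ 0.6561 -0.4104  0.1351]
```

View pics/s32.png

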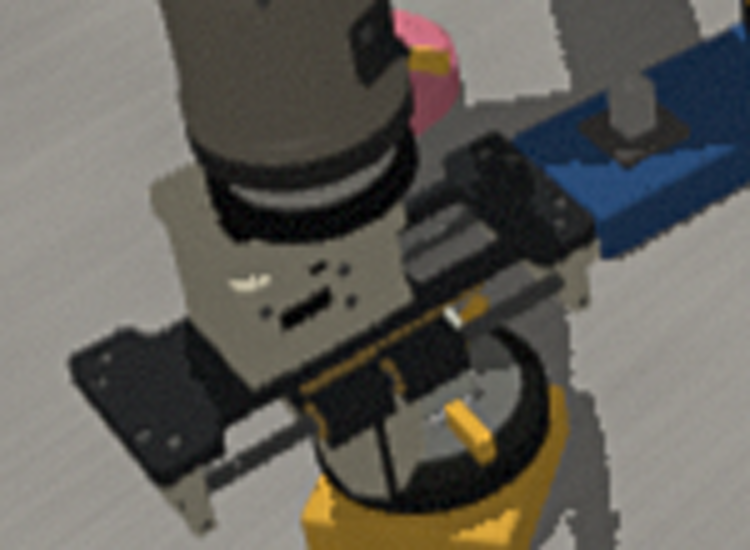

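```bash
python3 -m creep '[0,0,-0.01,0.04,0,0,-0.03,0,0.03,0,0,-0.05,0,0,0,0,-0.05,0,0,0,0,-0.05,0,0,0,0,-0.03,0,0,0,0,0,0,0,0]';python3 -c "
import ang;s=ang.run(4);ang.crop(s,'pics/s33.png',80,120,310,310,3)
c=ang.read_camera('top');ang.crop(c,'pics/t33.png',185,90,445,310,3)"
```

```text
time: 27.42
tool_pos: [0.436, -0.411, 0.1911]
tool_rot: [3.1, -0.045, 2.987]
contact_force: [-0.3, 0.3, -0.7]
opening: 0.0006
[95, -149, -24]
[-117, 8]
[38, -86]
[-176, 68, -54]
27.625 [ 0.4391 -0.4116  0.1914]
```

View pics/s33.png

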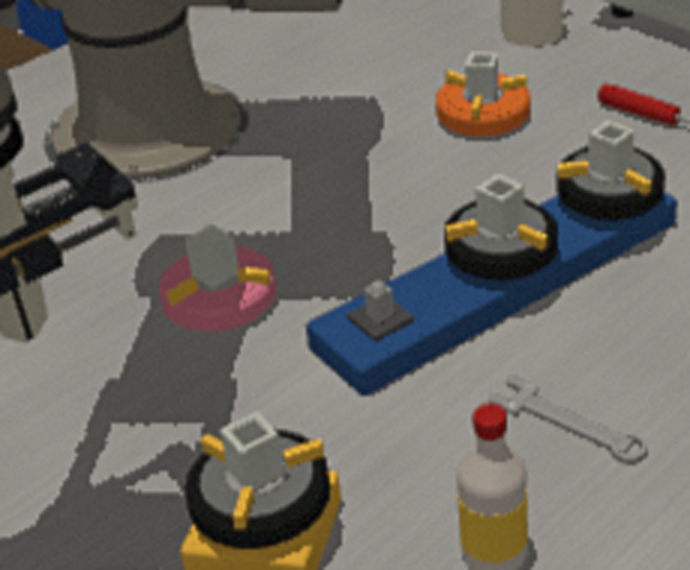

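View pics/t33.png

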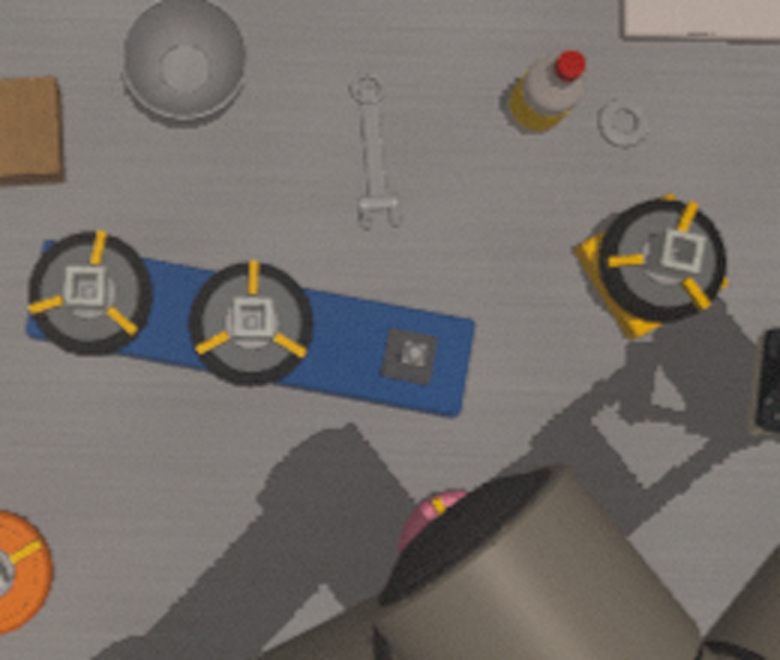

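```bash
python3 -c "
from cell import workorder;print(workorder.hand_in())"
```

```text
the job is handed in; nothing more can be done
None
```

I found the free wheel, set it on the yellow bracket's axle, spun it, and handed the job in at about 27.6 s with the robot touching nothing.

**Which wheel was free:** The wheels at the +y end and in the middle of the stand resisted and stopped dead. Pushing them took 5 to 9 N, with the 9 N peak at the +y one. The wheel at the −y end coasted after a brief 3.8 N bump.

**Last checks:**
- **Seating:** The sleeve touched the seat at a tool height of 92.0 mm, against 91.7 mm when I gripped it on its spindle. After release, both cameras showed its top within 0.5 pixel of where a fully seated sleeve should be, upright.
- **Spin:** The wheel was turning about 31° per 0.05 s (about 11 rad/s) with the hand well clear.
- **Other things:** In the last pictures, the two binding wheels were still on their spindles. The loose objects in view showed no sign of having moved.

**What did not go smoothly:**
- **Fingertip height:** The fingertips were about 27 mm higher than the tool description says. I found this by camera and by a light touch.
- **Touch on a binding wheel:** While finding that height, the fingers pressed briefly (about 8 N) on the +y wheel, most likely on its upper face. I backed off straight away.
- **Spinning took three pushes:** The first gave about 4.4 rad/s. The second ran too high and slowed the wheel, so I made a third push that gave the final speed.

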